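# Take the toy off-roader apart onto its repainting mats

## Task

Take the toy off-roader apart for repainting, from the top down and one part at a time: luggage trunk, roof, body shell, then chassis. Set each part down upright, without dropping it, on the cork mat whose dark outline has its shape, centred on the outline and lined up with it (either way round), and let go of it. Leave the paint jar and the green toy van where they stand.

Things in the scene. Friction and masses are not known exactly. Their poses are not given: they have to be found in the camera images.
- trunk: Brown luggage trunk with two dark straps, the topmost part of the toy off-roader, lying loose on its roof: a block 46 long (its x) x 34 wide (its y) x 24 mm high, about 35 g, straight sides. Origin: centre of the underside; z up. It may lie a little off the roof's middle and turned.
- roof: Blue-grey roof (hardtop) with painted dark windows, lying loose on the body shell: a block 94 long (x) x 54 wide (y) x 24 mm high, about 80 g, straight sides. Origin: centre of the underside; z up. It sits 14 mm behind the middle of the shell.
- shell: Cream body shell with bonnet (towards its +x) and an open cockpit with brown seats, lying loose on the chassis: 160 long (x) x 60 wide (y) x 30 mm high, about 160 g; straight sides; wheel arches 10 mm high cut in the lower edge leave the sides full height for 60 mm in the middle. Origin: centre of the underside; z up. Balanced near its middle.
- chassis: Dark chassis, four black wheels, two bright bumpers; lowest in the stack. 180 long (x), 68 wide (y) over the wheels. Pan: a bar 44 mm wide, 10 to 24 mm above the wheels' bottom; wheels 30 mm diameter, 50 mm either side of the middle, fixed; pan sides open for 70 mm between them. 200 g. Origin: under the middle at wheel bottom; z up. Stacked above it: shell from 24, roof 54, trunk 78, top 102 mm.
- trunk_mat: Place for the trunk: cork mat 80 x 66 mm, 3 mm thick, fixed on the bench, with a dark rectangle 58 x 46 mm (the smallest of the four) inlaid in its middle. Origin: middle of its underside (bench level); x along its length, z up. The part's origin belongs over this one, its length along this x, either way round.
- roof_mat: Place for the roof: cork mat 128 x 86 mm, 3 mm thick, fixed on the bench, with a dark rectangle 106 x 66 mm (the middle size) inlaid in its middle. Origin: middle of its underside (bench level); x along its length, z up. The part's origin belongs over this one, its length along this x, either way round.
- shell_mat: Place for the body shell: cork mat 188 x 88 mm, 3 mm thick, fixed on the bench, with a plain dark rectangle 172 x 72 mm (the long plain one) inlaid in its middle. Origin: middle of its underside (bench level); x along its length, z up. The part's origin belongs over this one, its length along this x, either way round.
- chassis_mat: Place for the chassis: cork mat 200 x 92 mm, 3 mm thick, fixed on the bench, with a dark outline 189 mm long: a bar with two broad crossbars (wheels) and one at each end (bumpers) inlaid in its middle. Origin: middle of its underside (bench level); x along its length, z up. The part's origin belongs over this one, its length along this x, either way round.
- paint_jar: Bystander, not to be disturbed: closed glass jar with metal cap, 52 mm diameter, 62 mm high, standing at the far side of the work. Origin: centre of the underside.
- toy_van: Bystander, not to be disturbed: small green toy van about 92 x 44 mm, 52 mm high, at the far side of the work. Origin: centre of the underside.
Mind the look-alikes: they are no part of the job. Several things look just like the chassis: the one meant starts farthest to the robot's left.

How it is judged:
On the way, in this order (a step that is already met when the one before it is completed fails the run):
1. the luggage trunk lies on its own mat and is released (horizontal distance between trunk and trunk_mat below 0.012 m and z of trunk in the frame of trunk_mat between 0 and 0.006 m and angle between the x axis of trunk and the x axis of trunk_mat, either way round below 0.35 rad and angle between trunk's own z axis and vertical below 0.1 rad and contact force between trunk and the fingers below 0.1 N and linear speed of trunk below 0.03 m/s), for 0.2 s.
2. the roof lies on its own mat and is released (horizontal distance between roof and roof_mat below 0.012 m and z of roof in the frame of roof_mat between 0 and 0.006 m and angle between the x axis of roof and the x axis of roof_mat, either way round below 0.25 rad and angle between roof's own z axis and vertical below 0.1 rad and contact force between roof and the fingers below 0.1 N and linear speed of roof below 0.03 m/s), for 0.2 s.
3. the body shell lies on its own mat and is released (horizontal distance between shell and shell_mat below 0.012 m and z of shell in the frame of shell_mat between 0 and 0.006 m and angle between the x axis of shell and the x axis of shell_mat, either way round below 0.25 rad and angle between shell's own z axis and vertical below 0.1 rad and contact force between shell and the fingers below 0.1 N and linear speed of shell below 0.03 m/s), for 0.2 s.
4. the chassis lies on its own mat and is released (horizontal distance between chassis and chassis_mat below 0.012 m and z of chassis in the frame of chassis_mat between 0 and 0.006 m and angle between the x axis of chassis and the x axis of chassis_mat, either way round below 0.25 rad and angle between chassis's own z axis and vertical below 0.1 rad and contact force between chassis and the fingers below 0.1 N and linear speed of chassis below 0.03 m/s), for 0.2 s.
At the end, for the whole second after the job is handed in: Trunk, roof, body shell and chassis each lie upright (within 0.1 rad), at rest and released, directly on their own mat: origin within 12 mm of the mat's middle, underside within 3 mm of the mat's top, length along the mat's length within 0.25 rad (trunk 0.35 rad), either way round (all of step 1 and all of step 2 and all of step 3 and all of step 4); the robot touches nothing.
It fails at once if a part is dropped (falls freely, faster than 0.6 m/s) ((contact force between trunk and the fingers below 0.1 N and linear speed of trunk above 0.6 m/s) or (contact force between roof and the fingers below 0.1 N and linear speed of roof above 0.6 m/s) or (contact force between shell and the fingers below 0.1 N and linear speed of shell above 0.6 m/s) or (contact force between chassis and the fingers below 0.1 N and linear speed of chassis above 0.6 m/s)).
It fails at once if the paint jar is pushed more than 20 mm or tipped over (distance of paint_jar from where it was at the start of the episode above 0.02 m or angle between paint_jar's own z axis and vertical above 0.3 rad).
It fails at once if the green toy van is pushed more than 20 mm or tipped over (distance of toy_van from where it was at the start of the episode above 0.02 m or angle between toy_van's own z axis and vertical above 0.3 rad).
It also fails if it takes over 115 s, if anything falls off the work surface, if the arm or the gripper's body presses on something with over 40 N, if the wrist force passes 120 N, or if a joint passes its speed limit or range.

## Robot

A 6-joint arm with a two-finger parallel gripper is mounted at the origin on the work surface. World frame = base frame: x ahead of the robot, y to its left, z up, the work surface at z = 0. Lengths are in m, angles in rad, forces in N, time in s.
With the tool pointing down it reaches from about 0.25 to 0.725 m from the base axis. Payload 4 kg.
Tool frame: the origin (TCP) lies at the very end of the fingers, on their centre line; the grasp point (between the pads) lies 19 mm behind it; x points along the fingers, z is the direction in which the jaws open and shut, and the axes are right-handed (so a half turn about x gives the same grasp; the last joint's range is limited). The gripper opens to 85 mm and grips with 20 to 120 N. Pads are 22 mm wide; open, the fingers measure 114 mm over their backs; the gripper's body (76 mm by 85 mm) begins 54 mm behind the grasp point. The pads swing forward as they close: fully open they stand 13 mm farther back than shut.
Start: joints at [-1.185, 0.241, 0.005, 1.335, 0, 1.571], TCP at [0.188, -0.463, 0.231] pointing down, gripper open.
Joint ranges: [-2.72, 2.72], [-1.05, 1.87], [-1.09, 1.28], [-1.99, 2.15], [-1.42, 1.44], [-3.14, 3.14]. Speed limits (rad/s): [2.79, 2.79, 3.14, 3.14, 3.14, 3.14].

## Interface

Orientations are given as a unit quaternion [x, y, z, w].
In Python, from workcell import bot gives the robot as it stands.
- The arm moves only by the tool step_arm, never from a script. Its argument "series" is a list of rows, each an object of numbers: "x", "y", "z": the shift along the world's x, y, z in cm; "twist": the turn about the world's z in degrees; "jaw": the finger opening in cm, from 0 to 8.54. In form: [{"x": .., "y": .., "z": .., "twist": .., "jaw": ..}, ...]. A call has 1 to 10 rows; each row is the pose to reach, as a shift and turn from the pose measured when the call began; what a row does not reach only later rows make up. A row lasts 1/12 s, in which the tool goes at most 41.7 mm and 7.16 degrees, less where a joint would pass 70% of its speed; a pose out of reach is approached as far as the arm can. A call with a gripper value outside its range is refused whole. The fingers move at their own pace and stop on an object; the grip force is fixed at half the most. Time passes only in rows, so rows that repeat a pose let the fingers close. It gives the time, the measured TCP pose, the force and the opening at its end, in the units of the state.
- bot.get_obs(): the state, without advancing time (a new reading comes with each control period).
- bot.camera(name): name is "side" or "top"; returns (picture, depth): 384x512x3 uint8, red, green, blue; 384x512 float32, m along the optical axis (not along the pixel's ray), 0 where there is no reading.
- bot.camera_info(name): a dict with "camera_matrix" (3x3 intrinsics, pixels), "R" (3x3) and "t" (3): a world point X has camera coordinates R X + t. Camera axes: x right, y down, z forward; pixel columns grow to the right and rows downward; lengths in m; the calibration is good to about 2 mm. A picture is of the moment at which its call begins. camera_info takes no time and is no camera call.
- bot.job_done(): hands the job in, once; it reports no verdict.
The state is a dict: "clock": time; "joint_pos": joint angles; "joint_vel": joint speeds; "tau": joint torques, N m; "eef_pos": TCP position; "tool_rot": TCP orientation; "ft_force": force on the tool from outside, world axes, zero at the start; "ft_torque": the same for the moment, N m; "grip_width": finger opening in m.
Only numpy, scipy, OpenCV 4.12 (cv2) and the standard library are available. Lean on these libraries where they do the work, as an engineer would, in place of code of your own. Each camera call takes 0.05 s, during which the arm holds its last target.

## Working session

There is one attempt and no reset: what is moved stays moved. The work goes in short steps, Python scripts to look and compute and a tool call to move; the robot and the scene stay as the last step left them, time stands still between calls to the robot, and variables do not carry over. Pictures are saved under pics/ and viewed, and the job is handed in when it is done.

Besides the shell and the picture viewer there is one more tool, called after "Call:" as name([rows], argument=value, ...), one row to a line, values as JSON. step_arm: Moves the arm, as the interface text tells. Its arguments: {"type":"object","properties":{"series":{"type":"array","items":{"type":"object","properties":{"x":{"type":"number"},"y":{"type":"number"},"z":{"type":"number"},"twist":{"type":"number"},"jaw":{"type":"number"}}}}},"required":["series"]}

```bash
mkdir -p pics
python3 - <<'E'
from workcell import bot
import cv2,numpy as np
o=bot.get_obs();print({k:np.round(v,3) for k,v in o.items()})
for n in("top","side"):
    p,d=bot.camera(n);cv2.imwrite(f"pics/{n}0.png",cv2.resize(p[:,:,::-1],(800,600)));np.savez(f"{n}0.npz",p=p,d=d)
    print(n,bot.camera_info(n))
E
```

```text
{'clock': np.float64(0.0), 'joint_pos': array([-1.185,  0.241,  0.004,  1.335,  0.   ,  1.571]), 'joint_vel': array([0.002, 0.001, 0.   , 0.   , 0.001, 0.001]), 'tau': array([-1.0000e-03, -3.7231e+01,  2.5241e+01,  1.7000e-02,  0.0000e+00,
       -0.0000e+00]), 'eef_pos': array([ 0.188, -0.463,  0.23 ]), 'tool_rot': array([ 0.395,  0.587, -0.394,  0.586]), 'ft_force': array([0.692, 0.136, 0.308]), 'ft_torque': array([-0.021,  0.021, -0.018]), 'grip_width': np.float64(0.086)}
top {'camera_matrix': array([[477.72598105,   0.        , 261.59805156],
       [  0.        , 477.72598105, 186.35730897],
       [  0.        ,   0.        ,   1.        ]]), 'R': array([[-0.00890978, -0.99989328, -0.01157766],
       [-0.99176314,  0.01031561, -0.12766934],
       [ 0.12777514,  0.01034479, -0.99174921]]), 't': array([-0.02306955,  0.49766126,  1.54006808])}
side {'camera_matrix': array([[411.30275707,   0.        , 256.17101511],
       [  0.        , 411.30275707, 191.54526686],
       [  0.        ,   0.        ,   1.        ]]), 'R': array([[-0.93894661, -0.34351351, -0.0194355 ],
       [-0.1781918 ,  0.53383062, -0.82660302],
       [ 0.29432457, -0.77267285, -0.56244974]]), 't': array([0.47640081, 0.19055208, 1.08704639])}
```

View pics/top0.png

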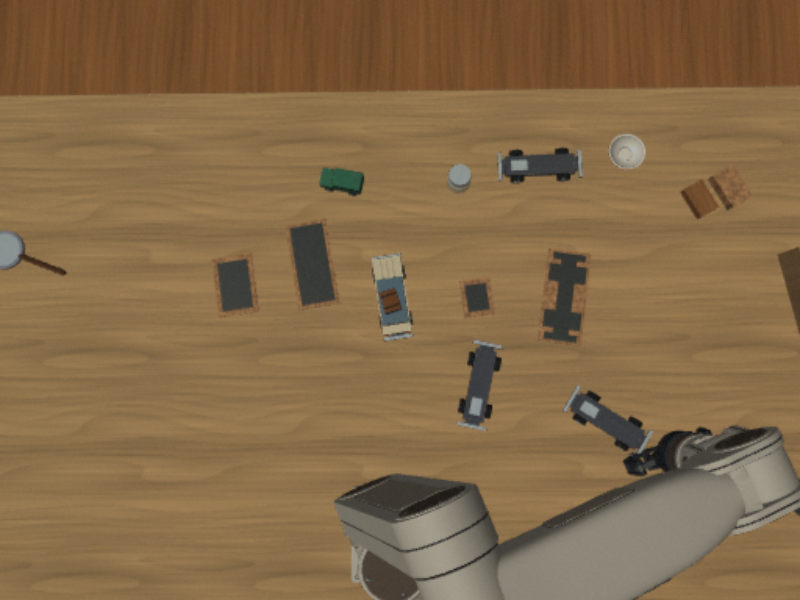

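View pics/side0.png

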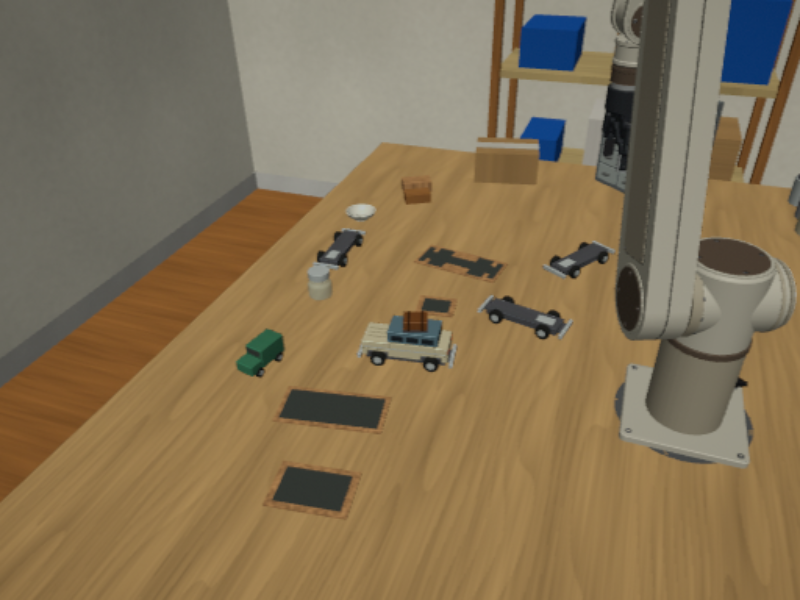

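The top view (800 px frame) shows the stack at about (392,297) and the mats for roof (236,286), shell (314,265), trunk (477,298) and chassis (566,297). The spare chassis look-alikes all lie further right, the van is at (342,180) and the jar at (459,178). I'll take enlarged crops next.

```bash
cat > h.py <<'E'
import numpy as np,cv2
from workcell import bot
def ray(n,u,v,z):
    c=bot.camera_info(n);K,R,t=c["camera_matrix"],c["R"],c["t"]
    d=R.T@np.linalg.solve(K,[u,v,1.]);o=-R.T@t
    return o+d*(z-o[2])/d[2]
def proj(n,X):
    c=bot.camera_info(n);p=c["camera_matrix"]@(c["R"]@np.array(X)+c["t"]);return p[:2]/p[2]
def grab(n,tag):
    p,d=bot.camera(n);np.savez(f"{tag}.npz",p=p,d=d);return p,d
def crop(p,u0,v0,w,h,s,name):
    cv2.imwrite(f"pics/{name}.png",cv2.resize(p[v0:v0+h,u0:u0+w,::-1],None,fx=s,fy=s,interpolation=cv2.INTER_CUBIC))
E
python3 - <<'E'
from h import *
p=np.load("top0.npz")["p"]
crop(p,225,155,60,70,8,"stk")
# mats: dark inlay mask
hsv=cv2.cvtColor(p,cv2.COLOR_RGB2HSV)
m=((p.max(2)<75)).astype(np.uint8)
roi=dict(roof=(135,160,32,45),shell=(182,138,38,62),trunk=(292,175,26,30),chassis=(340,155,45,70))
for k,(u,v,w,h) in roi.items():
    mm=m[v:v+h,u:u+w]
    n,l,s,c=cv2.connectedComponentsWithStats(mm)
    i=1+np.argmax(s[1:,4]);ys,xs=np.nonzero(l==i)
    W=np.array([ray("top",a+u,b+v,0.003)[:2] for a,b in zip(xs,ys)],np.float32)
    (cx,cy),(a,b),ang=cv2.minAreaRect(W)
    M=W.mean(0);C=np.cov((W-M).T);ev,V=np.linalg.eigh(C);print(k,s[i,4],"rect",round(cx,4),round(cy,4),round(a,3),round(b,3),"mean",M.round(4),"axis deg",np.degrees(np.arctan2(V[1,1],V[0,1])).round(1))
E
```

```text
roof 568 rect 0.5196 0.3476 0.103 0.064 mean [0.5198 0.3476] axis deg -172.2
shell 1025 rect 0.5645 0.1823 0.169 0.07 mean [0.5641 0.182 ] axis deg -170.2
trunk 218 rect 0.4878 -0.1721 0.056 0.044 mean [ 0.4877 -0.1722] axis deg -171.0
chassis 917 rect 0.4872 -0.3599 0.078 0.187 mean [ 0.4865 -0.3597] axis deg 171.1
```

View pics/stk.png

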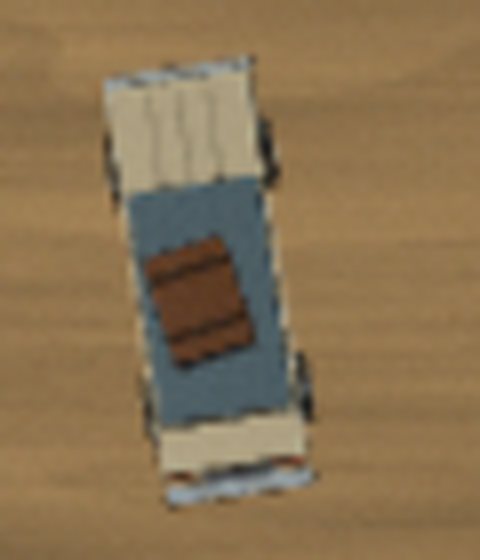

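Run:
```python
from h import *
p,d=[np.load("top0.npz")[k] for k in"pd"]
def pts(L,z): return np.array([ray("top",225+(a+.5)/8-.5,155+(b+.5)/8-.5,z)[:2] for a,b in L])
def show(n,L,z):
    P=pts(L,z); (c,s,a)=cv2.minAreaRect(P.astype(np.float32))
    ax=(P[0]+P[1]-P[2]-P[3])/2
    print(n,"centroid",P.mean(0).round(4),"rect",np.round(c,4),np.round(s,4),"len",np.linalg.norm(ax).round(4),"deg",np.degrees(np.arctan2(ax[1],ax[0])).round(1))
show("trunk",[(144,262),(219,233),(257,345),(180,368)],.102)
show("roof",[(128,197),(260,175),(296,407),(160,425)],.078)
show("shell",[(104,86),(250,68),(306,462),(162,474)],.054)
def seg(n,f,z):
    r=p[155:225,225:285].astype(int);m=f(r[...,0],r[...,1],r[...,2]);ys,xs=np.nonzero(m)
    W=np.array([ray("top",a+225,b+155,z)[:2] for a,b in zip(xs,ys)],np.float32)
    (c,s,a)=cv2.minAreaRect(W);print(n,len(W),W.mean(0).round(4),np.round(c,4),np.round(s,4),a)
seg("roof",lambda r,g,b:(b>r+5)&(r<100)&(b<140),.078)
for u,v in [(225+25,155+38),(225+20,155+28),(225+22,155+15),(370,190),(340,115),(307,190)]:
    c=bot.camera_info("top");z=d[v,u];X=c["R"].T@(np.linalg.solve(c["camera_matrix"],[u,v,1])*z-c["t"]);print(u,v,X.round(4))
print("van",ray("top",342*.64,180*.64,.03),"jar",ray("top",459*.64,178*.64,.05))
```

```text
trunk centroid [0.47   0.0093] rect [0.47   0.0094] [0.0467 0.0316] len 0.0455 deg 18.3
roof centroid [0.4733 0.0058] rect [0.4731 0.006 ] [0.0943 0.0544] len 0.0933 deg 8.0
shell centroid [0.4881 0.0088] rect [0.4874 0.0092] [0.1637 0.06  ] len 0.1614 deg 7.9Traceback (most recent call last):
  File "<stdin>", line 15, in <module>
  File "<stdin>", line 13, in seg
  File "h.py", line 4, in ray
    c=bot.camera_info(n);K,R,t=c["camera_matrix"],c["R"],c["t"]
ValueError: time passes only in moves, steps and waits
```

```bash
cat > h.py <<'E'
import numpy as np,cv2,pickle,os
from scipy.spatial.transform import Rotation as Ro
from workcell import bot
if not os.path.exists("ci.pkl"): pickle.dump({n:bot.camera_info(n) for n in("top","side")},open("ci.pkl","wb"))
CI=pickle.load(open("ci.pkl","rb"))
def ray(n,u,v,z):
    c=CI[n];K,R,t=c["camera_matrix"],c["R"],c["t"]
    d=R.T@np.linalg.solve(K,[u,v,1.]);o=-R.T@t
    return o+d*(z-o[2])/d[2]
def proj(n,X):
    c=CI[n];p=c["camera_matrix"]@(c["R"]@np.array(X)+c["t"]);return p[:2]/p[2]
def grab(n,tag):
    p,d=bot.camera(n);np.savez(f"{tag}.npz",p=p,d=d);return p,d
def crop(p,u0,v0,w,h,s,name):
    cv2.imwrite(f"pics/{name}.png",cv2.resize(p[v0:v0+h,u0:u0+w,::-1],None,fx=s,fy=s,interpolation=cv2.INTER_CUBIC))
def st(target=None,yaw=None):
    o=bot.get_obs();R=Ro.from_quat(o["tool_rot"]).as_matrix()
    y=np.degrees(np.arctan2(R[1,2],R[0,2]))-90 # 'part length' yaw
    y=(y+90)%180-90
    print("t",o["clock"].round(2),"tcp",o["eef_pos"].round(4),"partyaw",round(y,1),"j6",o["joint_pos"][5].round(2),"w",o["grip_width"].round(4),"F",o["ft_force"].round(1),"down",R[:,0].round(3))
    if target is not None: print("shift cm",((np.array(target)-o["eef_pos"])*100).round(2),"twist",None if yaw is None else round(yaw-y,1))
E
python3 - <<'E'
from h import *
p,d=[np.load("top0.npz")[k] for k in"pd"]
st([.470,.0093,.16],18.3)
def seg(n,f,z):
    r=p[155:225,225:285].astype(int);m=f(r[...,0],r[...,1],r[...,2]);ys,xs=np.nonzero(m)
    W=np.array([ray("top",a+225,b+155,z)[:2] for a,b in zip(xs,ys)],np.float32)
    (c,s,a)=cv2.minAreaRect(W);print(n,len(W),W.mean(0).round(4),np.round(c,4),np.round(s,4),a)
seg("roof",lambda r,g,b:(b>r+5)&(r<100)&(b<140),.078)
c=CI["top"]
for u,v in [(250,193),(245,183),(247,170),(370,190),(340,115),(307,190)]:
    z=d[v,u];X=c["R"].T@(np.linalg.solve(c["camera_matrix"],[u,v,1])*z-c["t"]);print(u,v,X.round(4))
print("van",ray("top",342*.64,180*.64,.03),"jar",ray("top",459*.64,178*.64,.05))
E
```

```text
Traceback (most recent call last):
  File "h.py", line 20, in st
    print("t",o["clock"].round(2),"tcp",o["eef_pos"].round(4),"partyaw",round(y,1),"j6",o["joint_pos"][5].round(2),"w",o["grip_width"].round(4),"F",o["ft_force"].round(1),"down",R[:,0].round(3))
              ^^^^^^^^^^^^^^^^
AttributeError: 'float' object has no attribute 'round'
```

```bash
sed -i 's/o=bot.get_obs();R/o={k:np.array(v) for k,v in bot.get_obs().items()};R/' h.py
python3 - <<'E'
from h import *
p,d=[np.load("top0.npz")[k] for k in"pd"]
st([.470,.0093,.16],18.3)
def seg(n,f,z):
    r=p[155:225,225:285].astype(int);m=f(r[...,0],r[...,1],r[...,2]);ys,xs=np.nonzero(m)
    W=np.array([ray("top",a+225,b+155,z)[:2] for a,b in zip(xs,ys)],np.float32)
    (c,s,a)=cv2.minAreaRect(W);print(n,len(W),W.mean(0).round(4),np.round(c,4),np.round(s,4),a)
seg("roof",lambda r,g,b:(b>r+5)&(r<100)&(b<140),.078)
c=CI["top"]
for u,v in [(250,193),(245,183),(247,170),(370,190),(340,115),(307,190)]:
    z=d[v,u];X=c["R"].T@(np.linalg.solve(c["camera_matrix"],[u,v,1])*z-c["t"]);print(u,v,X.round(4))
print("van",ray("top",342*.64,180*.64,.03),"jar",ray("top",459*.64,178*.64,.05))
E
```

```text
t 0.1 tcp [ 0.1879 -0.4627  0.2305] partyaw 22.1 j6 1.57 w 0.0852 F [-0.4 -0.2  0.4] down [-0.001  0.002 -1.   ]
shift cm [28.21 47.2  -7.05] twist -3.8
roof 307 [0.4734 0.0044] [0.4616 0.0047] [0.1166 0.0519] 8.46709156036377
250 193 [0.4679 0.008  0.1003]
245 183 [0.5025 0.0245 0.0807]
247 170 [0.5492 0.0191 0.0513]
370 190 [ 4.854e-01 -3.900e-01  4.000e-04]
340 115 [ 0.7452 -0.298  -0.0025]
307 190 [ 0.4878 -0.1796 -0.0012]
van [0.74032781 0.11361464 0.03      ] jar [ 0.73597396 -0.13679976  0.05      ]
```

Call:
step_arm([
  {"x":2,"y":3.3,"z":0,"twist":-1},
  {"x":4,"y":6.7,"z":0,"twist":-2},
  {"x":6,"y":10,"z":0,"twist":-3},
  {"x":8,"y":13.4,"z":0,"twist":-3.8},
  {"x":10,"y":16.7,"z":0,"twist":-3.8},
  {"x":12,"y":20.1,"z":0,"twist":-3.8},
  {"x":14,"y":23.4,"z":0,"twist":-3.8},
  {"x":16,"y":26.8,"z":0,"twist":-3.8},
  {"x":18,"y":30.1,"z":0,"twist":-3.8},
  {"x":20,"y":33.5,"z":0,"twist":-3.8},
])

```text
$.series[0]: bad value
```

Call:
step_arm([
  {"x":2,"y":3.3,"z":0,"twist":-1,"jaw":8.5},
  {"x":4,"y":6.7,"z":0,"twist":-2,"jaw":8.5},
  {"x":6,"y":10,"z":0,"twist":-3,"jaw":8.5},
  {"x":8,"y":13.4,"z":0,"twist":-3.8,"jaw":8.5},
  {"x":10,"y":16.7,"z":0,"twist":-3.8,"jaw":8.5},
  {"x":12,"y":20.1,"z":0,"twist":-3.8,"jaw":8.5},
  {"x":14,"y":23.4,"z":0,"twist":-3.8,"jaw":8.5},
  {"x":16,"y":26.8,"z":0,"twist":-3.8,"jaw":8.5},
  {"x":18,"y":30.1,"z":0,"twist":-3.8,"jaw":8.5},
  {"x":20,"y":33.5,"z":0,"twist":-3.8,"jaw":8.5},
])

```text
clock: 0.93
eef_pos: [0.3882, -0.1259, 0.2303]
tool_rot: [0.414, 0.574, -0.414, 0.573]
ft_force: [0.9, -1.4, -0.6]
grip_width: 0.0846
```

```bash
python3 -c "
from h import *
st([.470,.0093,.16],18.3)"
```

```text
t 0.93 tcp [ 0.3882 -0.1259  0.2303] partyaw 18.3 j6 2.51 w 0.0846 F [ 0.9 -1.4 -0.6] down [-0.001  0.002 -1.   ]
shift cm [ 8.18 13.52 -7.03] twist 0.0
```

Call:
step_arm([
  {"x":2,"y":3.4,"z":0,"twist":7,"jaw":8.5},
  {"x":4,"y":6.8,"z":0,"twist":14,"jaw":8.5},
  {"x":6,"y":10.1,"z":0,"twist":21,"jaw":8.5},
  {"x":8.2,"y":13.5,"z":0,"twist":28,"jaw":8.5},
  {"x":8.2,"y":13.5,"z":0,"twist":35,"jaw":8.5},
  {"x":8.2,"y":13.5,"z":0,"twist":42,"jaw":8.5},
  {"x":8.2,"y":13.5,"z":0,"twist":49,"jaw":8.5},
  {"x":8.2,"y":13.5,"z":0,"twist":56,"jaw":8.5},
  {"x":8.2,"y":13.5,"z":0,"twist":63,"jaw":8.5},
  {"x":8.2,"y":13.5,"z":0,"twist":70,"jaw":8.5},
])

```text
clock: 1.77
eef_pos: [0.4698, 0.0092, 0.2298]
tool_rot: [0.008, 0.708, -0.008, 0.706]
ft_force: [-0.2, 0.7, -0.4]
grip_width: 0.0847
```

Call:
step_arm([
  {"x":0,"y":0,"z":0,"twist":7,"jaw":8.5},
  {"x":0,"y":0,"z":0,"twist":14,"jaw":8.5},
  {"x":0,"y":0,"z":0,"twist":21,"jaw":8.5},
  {"x":0,"y":0,"z":0,"twist":28,"jaw":8.5},
  {"x":0,"y":0,"z":0,"twist":35,"jaw":8.5},
  {"x":0,"y":0,"z":0,"twist":42,"jaw":8.5},
  {"x":0,"y":0,"z":0,"twist":49,"jaw":8.5},
  {"x":0,"y":0,"z":0,"twist":56,"jaw":8.5},
  {"x":0,"y":0,"z":0,"twist":63,"jaw":8.5},
  {"x":0,"y":0,"z":0,"twist":70,"jaw":8.5},
])

```text
clock: 2.6
eef_pos: [0.4695, 0.0092, 0.2293]
tool_rot: [-0.401, 0.584, 0.4, 0.581]
ft_force: [0.2, 0.4, 0.8]
grip_width: 0.0851
```

```bash
python3 -c "
from h import *
st([.470,.0093,.13],18.3)"
```

```text
t 2.6 tcp [0.4695 0.0092 0.2293] partyaw -21.0 j6 0.39 w 0.0851 F [0.2 0.4 0.8] down [-0.002 -0.003 -1.   ]
shift cm [ 0.05  0.01 -9.93] twist 39.3
```

Call:
step_arm([
  {"x":0.05,"y":0,"z":-1.5,"twist":7,"jaw":8.5},
  {"x":0.05,"y":0,"z":-3,"twist":14,"jaw":8.5},
  {"x":0.05,"y":0,"z":-4.5,"twist":21,"jaw":8.5},
  {"x":0.05,"y":0,"z":-6,"twist":28,"jaw":8.5},
  {"x":0.05,"y":0,"z":-7.5,"twist":35,"jaw":8.5},
  {"x":0.05,"y":0,"z":-9,"twist":39.3,"jaw":8.5},
  {"x":0.05,"y":0,"z":-10.5,"twist":39.3,"jaw":8.5},
  {"x":0.05,"y":0,"z":-12,"twist":39.3,"jaw":8.5},
  {"x":0.05,"y":0,"z":-13.5,"twist":39.3,"jaw":8.5},
  {"x":0.05,"y":0,"z":-14.5,"twist":39.3,"jaw":8.5},
])

```text
clock: 3.43
eef_pos: [0.4687, 0.0092, 0.0825]
tool_rot: [0.573, -0.416, -0.573, -0.413]
ft_force: [-0.9, 0.1, -0.3]
grip_width: 0.0849
```

```bash
python3 -c "
from h import *
st([.470,.0093,.081],18.3)
p,d=grab('side','s1');crop(p,210,150,110,110,6,'s1')"
```

```text
t 3.43 tcp [0.4687 0.0092 0.0825] partyaw 18.3 j6 -0.3 w 0.0849 F [-0.9  0.1 -0.3] down [-0.002 -0.004 -1.   ]
shift cm [ 0.13  0.01 -0.15] twist -0.0
```

View pics/s1.png

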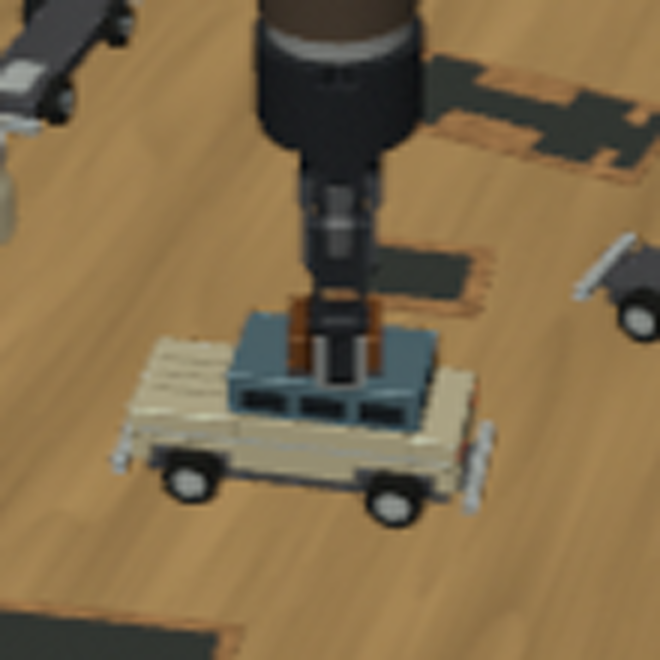

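The side view shows the near finger in front of the trunk's middle at (338,345), just clear of the roof. Closing now.

Call:
step_arm([
  {"x":0.1,"y":0,"z":0,"twist":0,"jaw":0},
  {"x":0.1,"y":0,"z":0,"twist":0,"jaw":0},
  {"x":0.1,"y":0,"z":0,"twist":0,"jaw":0},
  {"x":0.1,"y":0,"z":0,"twist":0,"jaw":0},
  {"x":0.1,"y":0,"z":0,"twist":0,"jaw":0},
  {"x":0.1,"y":0,"z":0,"twist":0,"jaw":0},
  {"x":0.1,"y":0,"z":0,"twist":0,"jaw":0},
  {"x":0.1,"y":0,"z":0,"twist":0,"jaw":0},
])

```text
clock: 4.15
eef_pos: [0.4693, 0.0092, 0.082]
tool_rot: [-0.573, 0.416, 0.573, 0.412]
ft_force: [-1.0, 0.5, 5.9]
grip_width: 0.0329
```

Call:
step_arm([
  {"x":0,"y":0,"z":0.5,"twist":0,"jaw":0},
  {"x":0,"y":0,"z":1.5,"twist":0,"jaw":0},
  {"x":0,"y":0,"z":3,"twist":0,"jaw":0},
  {"x":0,"y":0,"z":4,"twist":0,"jaw":0},
  {"x":0,"y":0,"z":4,"twist":0,"jaw":0},
])

```text
clock: 4.57
eef_pos: [0.4708, 0.0092, 0.1241]
tool_rot: [0.574, -0.415, -0.572, -0.413]
ft_force: [0.7, -0.2, -0.1]
grip_width: 0.0326
```

```bash
python3 -c "
from h import *
st([.4878,-.1722,.06],9)
p,d=grab('side','s2');crop(p,210,130,110,110,6,'s2')"
```

```text
t 4.57 tcp [0.4708 0.0092 0.1241] partyaw 18.3 j6 -0.3 w 0.0326 F [ 0.7 -0.2 -0.1] down [ 0.001 -0.004 -1.   ]
shift cm [  1.7  -18.14  -6.41] twist -9.3
```

View pics/s2.png

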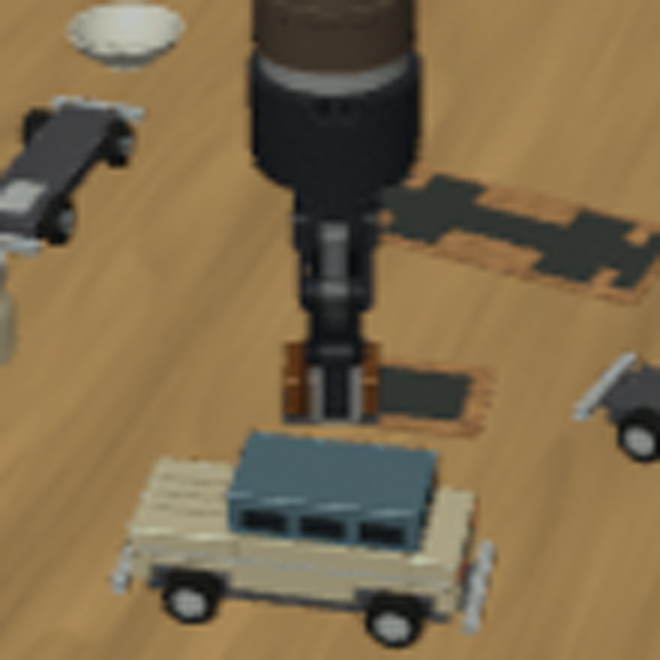

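The trunk is held level and the roof stayed put on the stack. Moving it to its mat.

Call:
step_arm([
  {"x":0.3,"y":-2.5,"z":0,"twist":-2,"jaw":0},
  {"x":0.7,"y":-6,"z":0,"twist":-4,"jaw":0},
  {"x":1,"y":-10,"z":0,"twist":-6,"jaw":0},
  {"x":1.4,"y":-14,"z":-1,"twist":-8,"jaw":0},
  {"x":1.7,"y":-17,"z":-3,"twist":-9.3,"jaw":0},
  {"x":1.7,"y":-18.1,"z":-5,"twist":-9.3,"jaw":0},
  {"x":1.7,"y":-18.1,"z":-7,"twist":-9.3,"jaw":0},
  {"x":1.7,"y":-18.1,"z":-8.5,"twist":-9.3,"jaw":0},
  {"x":1.7,"y":-18.1,"z":-9.6,"twist":-9.3,"jaw":0},
  {"x":1.7,"y":-18.1,"z":-9.6,"twist":-9.3,"jaw":0},
])

```text
clock: 5.45
eef_pos: [0.4841, -0.171, 0.0234]
tool_rot: [-0.536, 0.462, 0.54, 0.457]
ft_force: [-0.1, 0.2, -0.8]
grip_width: 0.0325
```

```bash
python3 -c "
from h import *
st([.4878,-.1722,.008],9)
p,d=grab('side','s3');crop(p,230,130,110,110,6,'s3')"
```

```text
t 5.45 tcp [ 0.4841 -0.171   0.0234] partyaw 9.0 j6 -0.49 w 0.0325 F [-0.1  0.2 -0.8] down [-0.008 -0.001 -1.   ]
shift cm [ 0.37 -0.12 -1.54] twist 0.0
```

View pics/s3.png

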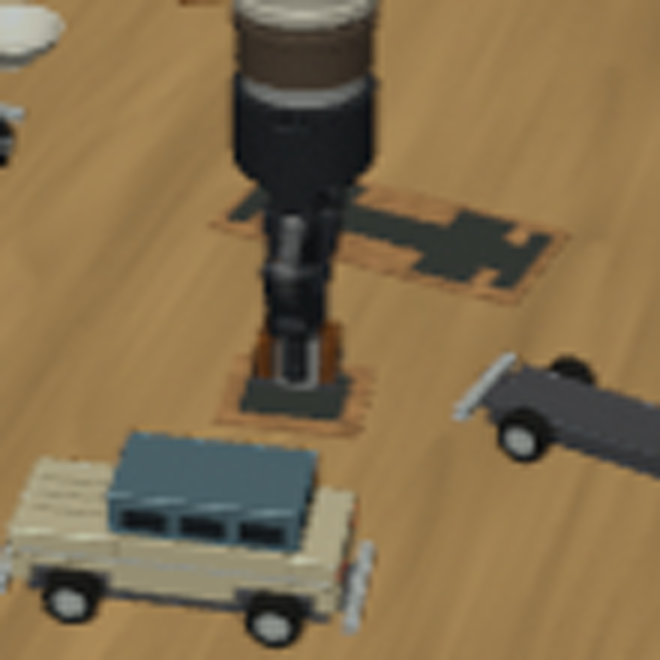

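Call:
step_arm([
  {"x":0.37,"y":-0.12,"z":-0.5,"twist":0,"jaw":0},
  {"x":0.37,"y":-0.12,"z":-0.9,"twist":0,"jaw":0},
  {"x":0.37,"y":-0.12,"z":-1.2,"twist":0,"jaw":0},
  {"x":0.37,"y":-0.12,"z":-1.4,"twist":0,"jaw":0},
  {"x":0.37,"y":-0.12,"z":-1.5,"twist":0,"jaw":0},
  {"x":0.37,"y":-0.12,"z":-1.5,"twist":0,"jaw":0},
])

```text
clock: 6.0
eef_pos: [0.4888, -0.1723, 0.0098]
tool_rot: [-0.536, 0.461, 0.539, 0.457]
ft_force: [-0.0, -0.1, -0.8]
grip_width: 0.0325
```

Call:
step_arm([
  {"x":-0.1,"y":0,"z":-0.1,"twist":0,"jaw":0},
  {"x":-0.1,"y":0,"z":-0.2,"twist":0,"jaw":0},
  {"x":-0.1,"y":0,"z":-0.2,"twist":0,"jaw":0},
  {"x":-0.1,"y":0,"z":-0.2,"twist":0,"jaw":0},
])

```text
clock: 6.33
eef_pos: [0.4878, -0.1723, 0.0079]
tool_rot: [-0.536, 0.461, 0.539, 0.457]
ft_force: [0.5, -0.3, -0.4]
grip_width: 0.0331
```

```bash
python3 -c "
from h import *
st([.4878,-.1722,.008],9)"
```

```text
t 6.33 tcp [ 0.4878 -0.1723  0.0079] partyaw 9.0 j6 -0.49 w 0.0331 F [ 0.5 -0.3 -0.4] down [-0.006 -0.002 -1.   ]
shift cm [0.   0.01 0.01] twist 0.0
```

No contact force yet, so I'll go 1–2 mm lower.

Call:
step_arm([
  {"x":0,"y":0,"z":-0.1,"twist":0,"jaw":0},
  {"x":0,"y":0,"z":-0.1,"twist":0,"jaw":0},
  {"x":0,"y":0,"z":-0.1,"twist":0,"jaw":0},
])

```text
clock: 6.58
eef_pos: [0.488, -0.1724, 0.0071]
tool_rot: [-0.537, 0.461, 0.539, 0.457]
ft_force: [-0.0, -1.1, 1.3]
grip_width: 0.033
```

```bash
python3 -c "
from h import *
st([.4878,-.1722,.008],9)
p,d=grab('side','s4');crop(p,250,160,60,60,10,'s4')"
```

```text
t 6.58 tcp [ 0.488  -0.1724  0.0071] partyaw 9.0 j6 -0.49 w 0.033 F [-0.  -1.1  1.3] down [-0.006 -0.002 -1.   ]
shift cm [-0.02  0.02  0.09] twist 0.0
```

View pics/s4.png

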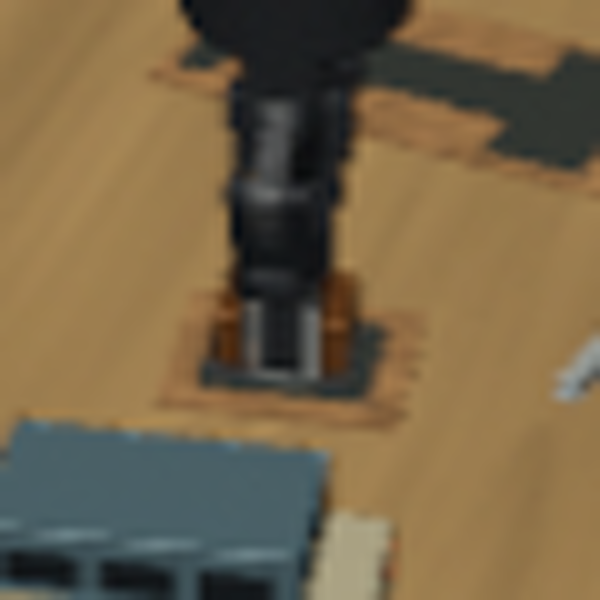

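Call:
step_arm([
  {"x":0,"y":0,"z":-0.05,"twist":0,"jaw":0},
  {"x":0,"y":0,"z":-0.05,"twist":0,"jaw":2},
  {"x":0,"y":0,"z":-0.05,"twist":0,"jaw":4.2},
  {"x":0,"y":0,"z":-0.05,"twist":0,"jaw":6},
  {"x":0,"y":0,"z":-0.05,"twist":0,"jaw":6},
  {"x":0,"y":0,"z":0,"twist":0,"jaw":6},
  {"x":0,"y":0,"z":0,"twist":0,"jaw":6},
])

```text
clock: 7.22
eef_pos: [0.4879, -0.1724, 0.007]
tool_rot: [-0.537, 0.461, 0.539, 0.457]
ft_force: [-0.1, 1.1, 0.2]
grip_width: 0.0598
```

Call:
step_arm([
  {"x":0,"y":0,"z":1,"twist":0,"jaw":8.5},
  {"x":0,"y":0,"z":3,"twist":0,"jaw":8.5},
  {"x":0,"y":0,"z":6,"twist":0,"jaw":8.5},
  {"x":0,"y":0,"z":10,"twist":0,"jaw":8.5},
  {"x":0,"y":0,"z":14,"twist":0,"jaw":8.5},
])

```text
clock: 7.63
eef_pos: [0.4869, -0.172, 0.1484]
tool_rot: [-0.536, 0.461, 0.539, 0.457]
ft_force: [1.4, -0.3, -0.0]
grip_width: 0.0852
```

```bash
python3 -c "
from h import *
st([.4733,.006,.13],8)
p,d=grab('side','s5');crop(p,230,150,110,110,6,'s5')
p,d=grab('top','t5');crop(p,225,150,100,75,8,'t5')"
```

```text
t 7.63 tcp [ 0.4869 -0.172   0.1484] partyaw 9.0 j6 -0.49 w 0.0852 F [ 1.4 -0.3 -0. ] down [-0.008 -0.001 -1.   ]
shift cm [-1.36 17.8  -1.84] twist -1.0
```

View pics/s5.png

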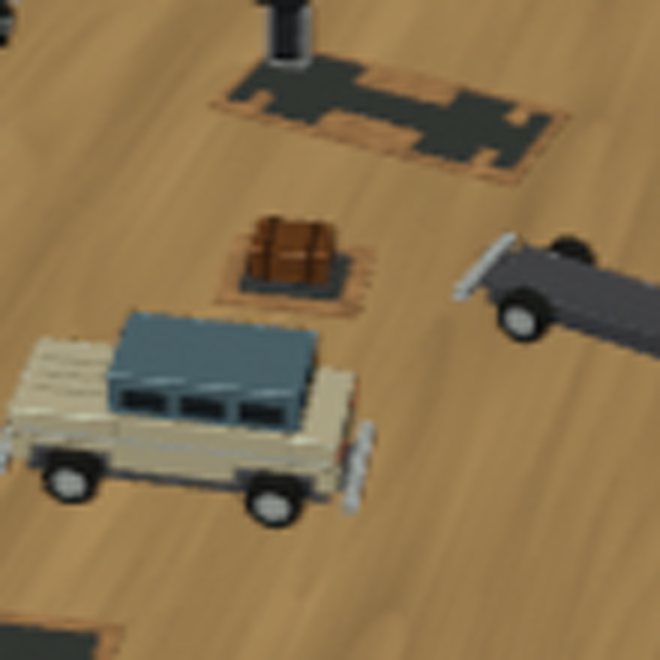

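View pics/t5.png

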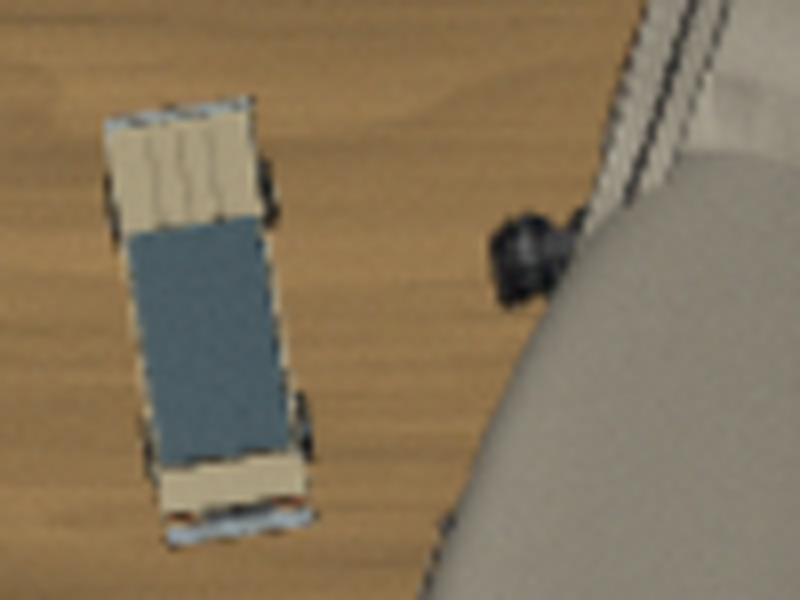

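The trunk sits upright inside its outline (side crop, about (292,255)), and the roof and shell did not move. Next is the roof.

Call:
step_arm([
  {"x":-0.3,"y":4,"z":0,"twist":-1,"jaw":8.5},
  {"x":-0.6,"y":8,"z":0,"twist":-1,"jaw":8.5},
  {"x":-0.9,"y":12,"z":0,"twist":-1,"jaw":8.5},
  {"x":-1.2,"y":15.5,"z":0,"twist":-1,"jaw":8.5},
  {"x":-1.36,"y":17.8,"z":0,"twist":-1,"jaw":8.5},
  {"x":-1.36,"y":17.8,"z":-1,"twist":-1,"jaw":8.5},
  {"x":-1.36,"y":17.8,"z":-2,"twist":-1,"jaw":8.5},
  {"x":-1.36,"y":17.8,"z":-2,"twist":-1,"jaw":8.5},
])

```text
clock: 8.4
eef_pos: [0.4776, 0.0047, 0.1338]
tool_rot: [0.537, -0.464, -0.531, -0.463]
ft_force: [-0.1, -0.0, 0.4]
grip_width: 0.085
```

```bash
python3 -c "
from h import *
st([.4733,.006,.061],8)"
```

```text
t 8.4 tcp [0.4776 0.0047 0.1338] partyaw 8.1 j6 -0.13 w 0.085 F [-0.1 -0.   0.4] down [ 0.005 -0.007 -1.   ]
shift cm [-0.43  0.13 -7.28] twist -0.1
```

Call:
step_arm([
  {"x":-0.43,"y":0.13,"z":-1,"twist":0,"jaw":8.5},
  {"x":-0.43,"y":0.13,"z":-2.2,"twist":0,"jaw":8.5},
  {"x":-0.43,"y":0.13,"z":-3.5,"twist":0,"jaw":8.5},
  {"x":-0.43,"y":0.13,"z":-5,"twist":0,"jaw":8.5},
  {"x":-0.43,"y":0.13,"z":-6.2,"twist":0,"jaw":8.5},
  {"x":-0.43,"y":0.13,"z":-7,"twist":0,"jaw":8.5},
  {"x":-0.43,"y":0.13,"z":-7.2,"twist":0,"jaw":8.5},
  {"x":-0.43,"y":0.13,"z":-7.2,"twist":0,"jaw":8.5},
])

```text
clock: 9.07
eef_pos: [0.4731, 0.0057, 0.0616]
tool_rot: [0.537, -0.465, -0.531, -0.463]
ft_force: [-0.3, 0.4, 0.1]
grip_width: 0.0847
```

```bash
python3 -c "
from h import *
st([.4733,.006,.061],8)"
```

```text
t 9.07 tcp [0.4731 0.0057 0.0616] partyaw 8.1 j6 -0.12 w 0.0847 F [-0.3  0.4  0.1] down [ 0.004 -0.007 -1.   ]
shift cm [ 0.02  0.03 -0.06] twist -0.1
```

Call:
step_arm([
  {"x":0,"y":0,"z":0,"twist":0,"jaw":0},
  {"x":0,"y":0,"z":0,"twist":0,"jaw":0},
  {"x":0,"y":0,"z":0,"twist":0,"jaw":0},
  {"x":0,"y":0,"z":0,"twist":0,"jaw":0},
  {"x":0,"y":0,"z":0,"twist":0,"jaw":0},
  {"x":0,"y":0,"z":0,"twist":0,"jaw":0},
  {"x":0,"y":0,"z":0,"twist":0,"jaw":0},
  {"x":0,"y":0,"z":0,"twist":0,"jaw":0},
])

```text
clock: 9.73
eef_pos: [0.4739, 0.0059, 0.0629]
tool_rot: [0.537, -0.464, -0.531, -0.463]
ft_force: [-1.3, -0.1, 5.7]
grip_width: 0.0527
```

Call:
step_arm([
  {"x":0,"y":0,"z":0.5,"twist":0,"jaw":0},
  {"x":0,"y":0,"z":1.5,"twist":0,"jaw":0},
  {"x":0,"y":0,"z":3,"twist":0,"jaw":0},
  {"x":0,"y":0,"z":4,"twist":0,"jaw":0},
  {"x":0,"y":0,"z":4,"twist":0,"jaw":0},
])

```text
clock: 10.15
eef_pos: [0.4758, 0.0059, 0.1054]
tool_rot: [0.539, -0.463, -0.529, -0.464]
ft_force: [-0.6, 0.4, -0.5]
grip_width: 0.0523
```

```bash
python3 -c "
from h import *
st([.5197,.3476,.06],7.8)
p,d=grab('side','s6');crop(p,210,130,110,110,6,'s6')"
```

```text
t 10.15 tcp [0.4758 0.0059 0.1054] partyaw 8.1 j6 -0.12 w 0.0523 F [-0.6  0.4 -0.5] down [ 0.011 -0.007 -1.   ]
shift cm [ 4.39 34.17 -4.54] twist -0.3
```

View pics/s6.png

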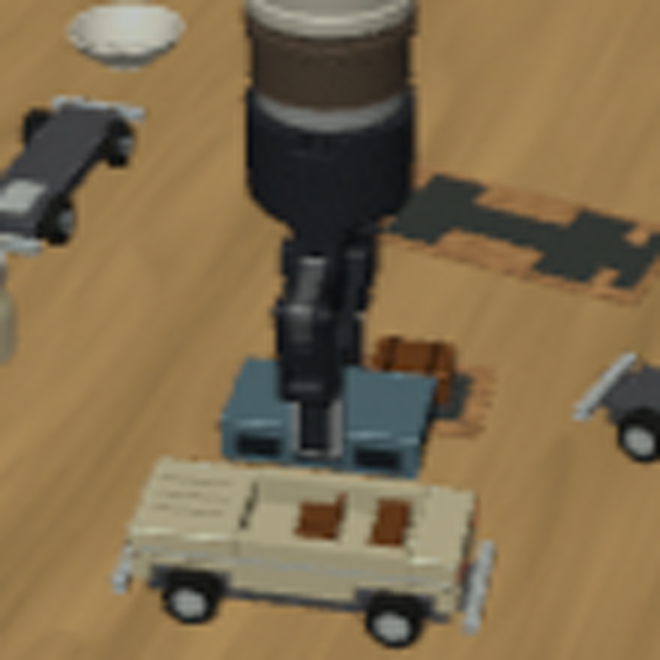

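Roof lifted cleanly, and the shell with its seats stayed in place. Carrying the roof to its mat.

Call:
step_arm([
  {"x":0.2,"y":1.5,"z":0,"twist":0,"jaw":0},
  {"x":0.6,"y":4.5,"z":0,"twist":0,"jaw":0},
  {"x":1.1,"y":8.5,"z":0,"twist":0,"jaw":0},
  {"x":1.6,"y":12.5,"z":0,"twist":0,"jaw":0},
  {"x":2.1,"y":16.5,"z":0,"twist":0,"jaw":0},
  {"x":2.6,"y":20.5,"z":0,"twist":0,"jaw":0},
  {"x":3.1,"y":24.5,"z":0,"twist":0,"jaw":0},
  {"x":3.6,"y":28.5,"z":0,"twist":0,"jaw":0},
  {"x":4.1,"y":32,"z":0,"twist":0,"jaw":0},
  {"x":4.4,"y":34.2,"z":-0.5,"twist":0,"jaw":0},
])

```text
clock: 11.03
eef_pos: [0.5192, 0.3521, 0.099]
tool_rot: [0.539, -0.462, -0.531, -0.464]
ft_force: [0.4, 0.0, -0.8]
grip_width: 0.0522
```

```bash
python3 -c "
from h import *
st([.5203,.3475,.012],7.8)"
```

```text
t 11.03 tcp [0.5192 0.3521 0.099 ] partyaw 8.2 j6 0.46 w 0.0522 F [ 0.4  0.  -0.8] down [ 0.011 -0.005 -1.   ]
shift cm [ 0.11 -0.46 -8.7 ] twist -0.4
```

Call:
step_arm([
  {"x":0.1,"y":-0.46,"z":-1,"twist":-0.4,"jaw":0},
  {"x":0.1,"y":-0.46,"z":-2.5,"twist":-0.4,"jaw":0},
  {"x":0.1,"y":-0.46,"z":-4,"twist":-0.4,"jaw":0},
  {"x":0.1,"y":-0.46,"z":-5.5,"twist":-0.4,"jaw":0},
  {"x":0.1,"y":-0.46,"z":-6.8,"twist":-0.4,"jaw":0},
  {"x":0.1,"y":-0.46,"z":-7.6,"twist":-0.4,"jaw":0},
  {"x":0.1,"y":-0.46,"z":-8,"twist":-0.4,"jaw":0},
  {"x":0.1,"y":-0.46,"z":-8,"twist":-0.4,"jaw":0},
  {"x":0.1,"y":-0.46,"z":-8,"twist":-0.4,"jaw":0},
])

```text
clock: 11.78
eef_pos: [0.5204, 0.3472, 0.0191]
tool_rot: [0.537, -0.464, -0.529, -0.466]
ft_force: [-0.8, 0.6, -0.9]
grip_width: 0.0524
```

```bash
python3 -c "
from h import *
st([.5203,.3475,.012],7.8)
p,d=grab('side','s7');crop(p,150,250,110,90,6,'s7')"
```

```text
t 11.78 tcp [0.5204 0.3472 0.0191] partyaw 7.8 j6 0.46 w 0.0524 F [-0.8  0.6 -0.9] down [ 0.011 -0.005 -1.   ]
shift cm [-0.01  0.03 -0.71] twist -0.0
```

View pics/s7.png

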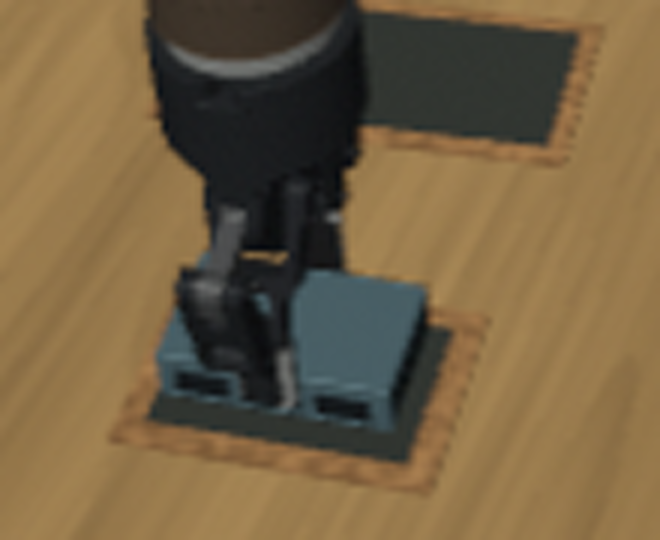

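Roof hovers just above its outline at about (285,390), well aligned. Lowering the last 7 mm.

Call:
step_arm([
  {"x":0,"y":0,"z":-0.3,"twist":0,"jaw":0},
  {"x":0,"y":0,"z":-0.5,"twist":0,"jaw":0},
  {"x":0,"y":0,"z":-0.65,"twist":0,"jaw":0},
  {"x":0,"y":0,"z":-0.75,"twist":0,"jaw":0},
  {"x":0,"y":0,"z":-0.75,"twist":0,"jaw":0},
  {"x":0,"y":0,"z":-0.75,"twist":0,"jaw":0},
])

```text
clock: 12.33
eef_pos: [0.5208, 0.3477, 0.0123]
tool_rot: [0.537, -0.463, -0.529, -0.466]
ft_force: [0.4, -0.1, 0.1]
grip_width: 0.0524
```

Call:
step_arm([
  {"x":0,"y":0,"z":-0.1,"twist":0,"jaw":0},
  {"x":0,"y":0,"z":-0.1,"twist":0,"jaw":0},
  {"x":0,"y":0,"z":-0.1,"twist":0,"jaw":0},
])

```text
clock: 12.58
eef_pos: [0.5209, 0.3476, 0.0121]
tool_rot: [0.537, -0.463, -0.529, -0.466]
ft_force: [-1.8, -1.4, 4.4]
grip_width: 0.0523
```

Contact is made, so I'll release and retreat.

Call:
step_arm([
  {"x":0,"y":0,"z":0,"twist":0,"jaw":4},
  {"x":0,"y":0,"z":0,"twist":0,"jaw":6.5},
  {"x":0,"y":0,"z":0,"twist":0,"jaw":8},
  {"x":0,"y":0,"z":0,"twist":0,"jaw":8},
  {"x":0,"y":0,"z":0,"twist":0,"jaw":8},
  {"x":0,"y":0,"z":0,"twist":0,"jaw":8},
])

```text
clock: 13.08
eef_pos: [0.5209, 0.3477, 0.0118]
tool_rot: [0.537, -0.463, -0.529, -0.466]
ft_force: [0.5, -0.5, 0.2]
grip_width: 0.0801
```

Call:
step_arm([
  {"x":0,"y":0,"z":1,"twist":0,"jaw":8.5},
  {"x":0,"y":0,"z":3,"twist":0,"jaw":8.5},
  {"x":0,"y":0,"z":6,"twist":0,"jaw":8.5},
  {"x":0,"y":-1,"z":9,"twist":0,"jaw":8.5},
  {"x":-0.3,"y":-3.5,"z":10,"twist":0,"jaw":8.5},
  {"x":-0.7,"y":-7.5,"z":10,"twist":0,"jaw":8.5},
  {"x":-1,"y":-11.5,"z":10,"twist":0,"jaw":8.5},
])

```text
clock: 13.67
eef_pos: [0.5118, 0.233, 0.1142]
tool_rot: [0.539, -0.461, -0.529, -0.467]
ft_force: [1.1, -0.9, -0.0]
grip_width: 0.0852
```

```bash
python3 -c "
from h import *
st([.4875,.0085,.031],8)
p,d=grab('side','s8');crop(p,150,200,110,130,5,'s8')
p,d=grab('top','t8');crop(p,130,145,160,75,5,'t8')"
```

```text
t 13.67 tcp [0.5118 0.233  0.1142] partyaw 8.0 j6 0.29 w 0.0852 F [ 1.1 -0.9 -0. ] down [ 0.017 -0.003 -1.   ]
shift cm [ -2.43 -22.45  -8.32] twist 0.0
```

View pics/s8.png

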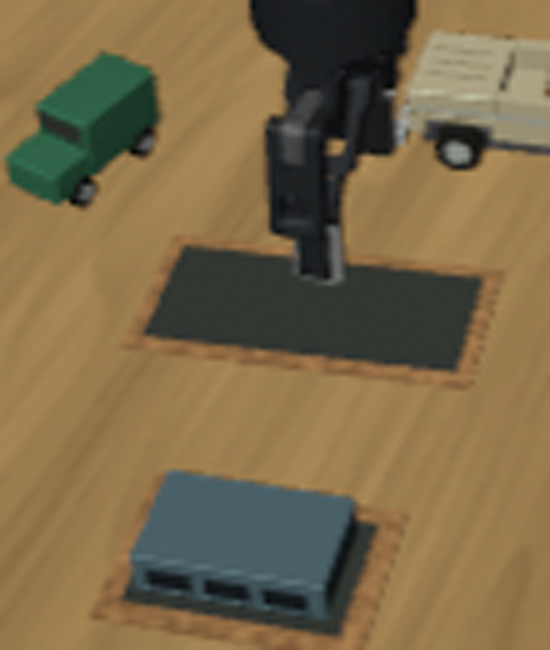

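View pics/t8.png

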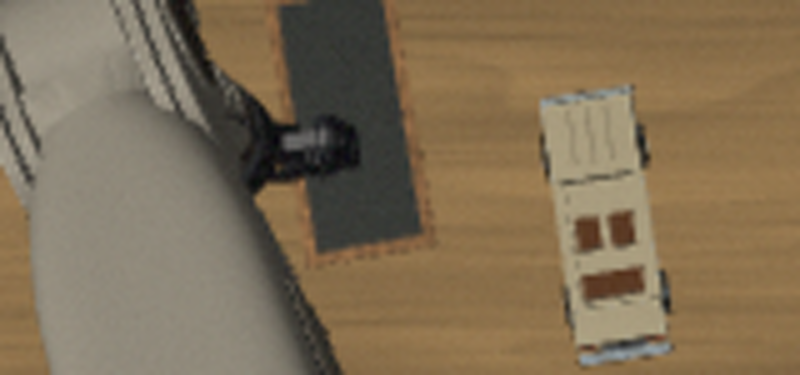

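Roof lies upright inside its outline (side crop, about (240,560)). The shell is unmoved; computing its centre for the grasp.

```bash
python3 -c "
from h import *
P=np.array([ray('top',130+(a+.5)/5-.5,145+(b+.5)/5-.5,.054)[:2] for a,b in[(541,104),(633,92),(667,343),(577,352)]])
ax=(P[0]+P[1]-P[2]-P[3])/2
print(P.mean(0),np.linalg.norm(ax),np.degrees(np.arctan2(ax[1],ax[0])))
b=CI['top'];print([proj('top',(.4875+80*.001*np.cos(.14)*s-.03*np.sin(.14)*w,.0085+.08*np.sin(.14)*s+.03*np.cos(.14)*w,.054))*5-np.array([650,725]) for s,w in((1,1),(1,-1),(-1,-1),(-1,1))])
"
```

```text
[0.486353   0.00802701] 0.16465651601338885 7.583116095777037
[array([538.36517754, 104.70625533]), array([629.28514755,  91.07771398]), array([665.74609778, 333.07487309]), array([573.62685955, 346.95639982])]
```

Call:
step_arm([
  {"x":-0.4,"y":-4,"z":0,"twist":0,"jaw":8.5},
  {"x":-0.8,"y":-8,"z":0,"twist":0,"jaw":8.5},
  {"x":-1.2,"y":-12,"z":0,"twist":0,"jaw":8.5},
  {"x":-1.6,"y":-16,"z":0,"twist":0,"jaw":8.5},
  {"x":-2,"y":-20,"z":0,"twist":0,"jaw":8.5},
  {"x":-2.4,"y":-22.4,"z":0,"twist":0,"jaw":8.5},
  {"x":-2.4,"y":-22.4,"z":-1,"twist":0,"jaw":8.5},
  {"x":-2.4,"y":-22.4,"z":-1.5,"twist":0,"jaw":8.5},
  {"x":-2.4,"y":-22.4,"z":-1.5,"twist":0,"jaw":8.5},
])

```text
clock: 14.52
eef_pos: [0.4852, 0.0036, 0.0972]
tool_rot: [0.536, -0.466, -0.527, -0.467]
ft_force: [-0.3, 0.8, 0.1]
grip_width: 0.0853
```

```bash
python3 -c "
from h import *
st([.4875,.0085,.031],8)"
```

```text
t 14.52 tcp [0.4852 0.0036 0.0972] partyaw 7.5 j6 -0.12 w 0.0853 F [-0.3  0.8  0.1] down [ 0.009 -0.007 -1.   ]
shift cm [ 0.23  0.49 -6.62] twist 0.5
```

Call:
step_arm([
  {"x":0.2,"y":0.45,"z":0,"twist":0.4,"jaw":8.5},
  {"x":0.2,"y":0.45,"z":-1.5,"twist":0.4,"jaw":8.5},
  {"x":0.2,"y":0.45,"z":-3,"twist":0.4,"jaw":8.5},
  {"x":0.2,"y":0.45,"z":-4.5,"twist":0.4,"jaw":8.5},
  {"x":0.2,"y":0.45,"z":-5.7,"twist":0.4,"jaw":8.5},
  {"x":0.2,"y":0.45,"z":-6.4,"twist":0.4,"jaw":8.5},
  {"x":0.2,"y":0.45,"z":-6.5,"twist":0.4,"jaw":8.5},
  {"x":0.2,"y":0.45,"z":-6.5,"twist":0.4,"jaw":8.5},
])

```text
clock: 15.18
eef_pos: [0.4874, 0.0089, 0.0321]
tool_rot: [0.537, -0.464, -0.53, -0.464]
ft_force: [-0.0, -0.6, 0.2]
grip_width: 0.0851
```

```bash
python3 -c "
from h import *
st([.4873,.0082,.031],8)
p,d=grab('side','s9');crop(p,210,160,110,100,6,'s9')"
```

```text
t 15.18 tcp [0.4874 0.0089 0.0321] partyaw 8.0 j6 -0.12 w 0.0851 F [-0.  -0.6  0.2] down [ 0.009 -0.006 -1.   ]
shift cm [-0.01 -0.07 -0.11] twist 0.0
```

View pics/s9.png

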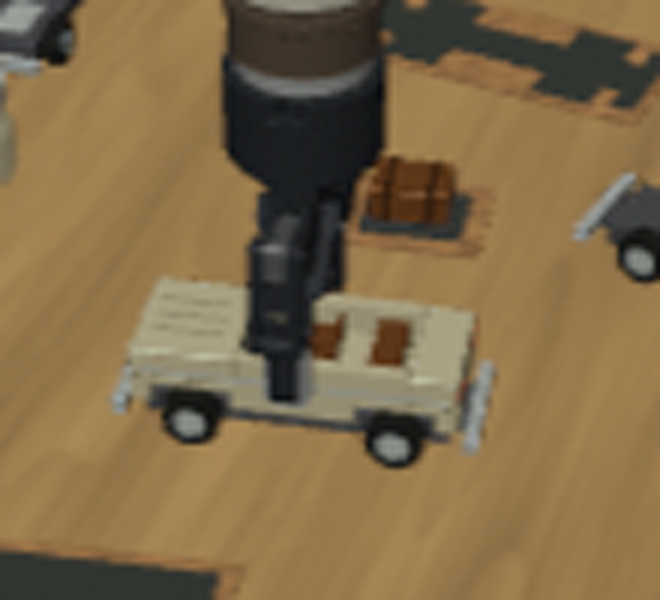

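Finger stands midway between the wheels at (287,390). Closing.

Call:
step_arm([
  {"x":0,"y":-0.05,"z":0,"twist":0,"jaw":0},
  {"x":0,"y":-0.05,"z":0,"twist":0,"jaw":0},
  {"x":0,"y":-0.05,"z":0,"twist":0,"jaw":0},
  {"x":0,"y":-0.05,"z":0,"twist":0,"jaw":0},
  {"x":0,"y":-0.05,"z":0,"twist":0,"jaw":0},
  {"x":0,"y":-0.05,"z":0,"twist":0,"jaw":0},
  {"x":0,"y":-0.05,"z":0,"twist":0,"jaw":0},
])

```text
clock: 15.82
eef_pos: [0.4889, 0.0086, 0.0341]
tool_rot: [0.538, -0.463, -0.529, -0.466]
ft_force: [-1.1, 1.0, 5.5]
grip_width: 0.0582
```

Call:
step_arm([
  {"x":0,"y":0,"z":0.4,"twist":0,"jaw":0},
  {"x":0,"y":0,"z":1.2,"twist":0,"jaw":0},
  {"x":0,"y":0,"z":2.2,"twist":0,"jaw":0},
  {"x":0,"y":0,"z":3.5,"twist":0,"jaw":0},
  {"x":0,"y":0,"z":5,"twist":0,"jaw":0},
  {"x":0,"y":0,"z":6,"twist":0,"jaw":0},
  {"x":0,"y":0,"z":6,"twist":0,"jaw":0},
])

```text
clock: 16.4
eef_pos: [0.4909, 0.0085, 0.0971]
tool_rot: [0.54, -0.461, -0.527, -0.467]
ft_force: [0.9, -0.1, -2.6]
grip_width: 0.0584
```

```bash
python3 -c "
from h import *
st([.5645,.1822,.06],9.8)
p,d=grab('side','s10');crop(p,210,140,110,110,6,'s10')"
```

```text
t 16.4 tcp [0.4909 0.0085 0.0971] partyaw 7.9 j6 -0.12 w 0.0584 F [ 0.9 -0.1 -2.6] down [ 0.018 -0.006 -1.   ]
shift cm [ 7.36 17.37 -3.71] twist 1.9
```

View pics/s10.png

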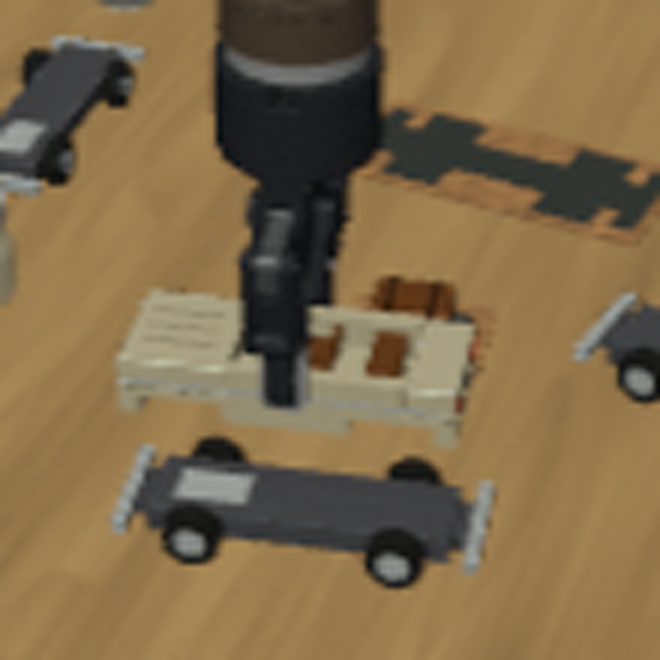

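Shell is held level and the chassis stays on the bench. Moving to the shell mat.

Call:
step_arm([
  {"x":0.6,"y":1.5,"z":0,"twist":0,"jaw":0},
  {"x":1.8,"y":4,"z":0,"twist":0.5,"jaw":0},
  {"x":3.2,"y":7.5,"z":0,"twist":1,"jaw":0},
  {"x":4.7,"y":11,"z":0,"twist":1.5,"jaw":0},
  {"x":6.2,"y":14.5,"z":0,"twist":1.9,"jaw":0},
  {"x":7.2,"y":16.5,"z":0,"twist":1.9,"jaw":0},
  {"x":7.5,"y":17.4,"z":-1,"twist":1.9,"jaw":0},
  {"x":7.5,"y":17.4,"z":-2.5,"twist":1.9,"jaw":0},
  {"x":7.5,"y":17.4,"z":-4,"twist":1.9,"jaw":0},
  {"x":7.5,"y":17.4,"z":-5,"twist":1.9,"jaw":0},
])

```text
clock: 17.28
eef_pos: [0.563, 0.1816, 0.0428]
tool_rot: [0.546, -0.454, -0.536, -0.456]
ft_force: [-1.1, -1.2, -2.2]
grip_width: 0.0584
```

```bash
python3 -c "
from h import *
st([.5661,.1825,.0135],9.8)"
```

```text
t 17.28 tcp [0.563  0.1816 0.0428] partyaw 9.8 j6 0.15 w 0.0584 F [-1.1 -1.2 -2.2] down [ 0.012 -0.007 -1.   ]
shift cm [ 0.31  0.09 -2.93] twist -0.0
```

Call:
step_arm([
  {"x":0.3,"y":0.1,"z":-0.6,"twist":0,"jaw":0},
  {"x":0.3,"y":0.1,"z":-1.2,"twist":0,"jaw":0},
  {"x":0.3,"y":0.1,"z":-1.8,"twist":0,"jaw":0},
  {"x":0.3,"y":0.1,"z":-2.2,"twist":0,"jaw":0},
  {"x":0.3,"y":0.1,"z":-2.4,"twist":0,"jaw":0},
  {"x":0.3,"y":0.1,"z":-2.4,"twist":0,"jaw":0},
])

```text
clock: 17.78
eef_pos: [0.566, 0.1824, 0.0186]
tool_rot: [0.546, -0.454, -0.536, -0.456]
ft_force: [-0.1, -0.2, -1.2]
grip_width: 0.0584
```

```bash
python3 -c "
from h import *
st([.5661,.1825,.0135],9.8)
p,d=grab('side','s11');crop(p,160,200,110,110,6,'s11')"
```

```text
t 17.78 tcp [0.566  0.1824 0.0186] partyaw 9.8 j6 0.15 w 0.0584 F [-0.1 -0.2 -1.2] down [ 0.012 -0.007 -1.   ]
shift cm [ 0.01  0.01 -0.51] twist -0.0
```

View pics/s11.png

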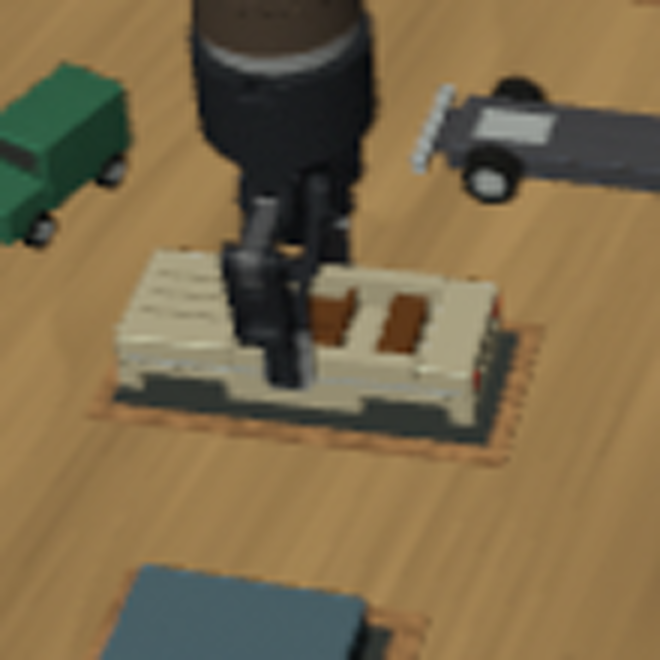

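Shell hovers just above its outline, perhaps 2 mm toward +x, so I'll correct that while lowering.

Call:
step_arm([
  {"x":-0.15,"y":0,"z":-0.2,"twist":0,"jaw":0},
  {"x":-0.15,"y":0,"z":-0.35,"twist":0,"jaw":0},
  {"x":-0.15,"y":0,"z":-0.45,"twist":0,"jaw":0},
  {"x":-0.15,"y":0,"z":-0.5,"twist":0,"jaw":0},
  {"x":-0.15,"y":0,"z":-0.5,"twist":0,"jaw":0},
])

```text
clock: 18.25
eef_pos: [0.5647, 0.1825, 0.014]
tool_rot: [0.546, -0.454, -0.536, -0.456]
ft_force: [0.6, -0.6, -1.8]
grip_width: 0.0585
```

Call:
step_arm([
  {"x":0,"y":0,"z":-0.1,"twist":0,"jaw":0},
  {"x":0,"y":0,"z":-0.1,"twist":0,"jaw":0},
  {"x":0,"y":0,"z":-0.1,"twist":0,"jaw":0},
])

```text
clock: 18.5
eef_pos: [0.5649, 0.1826, 0.0133]
tool_rot: [0.546, -0.454, -0.536, -0.456]
ft_force: [-0.3, -0.2, -0.5]
grip_width: 0.0584
```

Call:
step_arm([
  {"x":0,"y":0,"z":-0.15,"twist":0,"jaw":0},
  {"x":0,"y":0,"z":-0.15,"twist":0,"jaw":0},
  {"x":0,"y":0,"z":-0.15,"twist":0,"jaw":0},
])

```text
clock: 18.75
eef_pos: [0.5649, 0.1826, 0.0132]
tool_rot: [0.546, -0.454, -0.536, -0.457]
ft_force: [-3.6, -1.1, 7.3]
grip_width: 0.0582
```

Firm contact. Releasing.

Call:
step_arm([
  {"x":0,"y":0,"z":0,"twist":0,"jaw":4.5},
  {"x":0,"y":0,"z":0,"twist":0,"jaw":6.8},
  {"x":0,"y":0,"z":0,"twist":0,"jaw":8.2},
  {"x":0,"y":0,"z":0,"twist":0,"jaw":8.2},
  {"x":0,"y":0,"z":0,"twist":0,"jaw":8.2},
  {"x":0,"y":0,"z":0,"twist":0,"jaw":8.2},
])

```text
clock: 19.25
eef_pos: [0.5649, 0.1826, 0.013]
tool_rot: [0.546, -0.454, -0.536, -0.457]
ft_force: [0.3, -0.9, 0.4]
grip_width: 0.0819
```

Call:
step_arm([
  {"x":0,"y":0,"z":1,"twist":0,"jaw":8.5},
  {"x":0,"y":0,"z":3,"twist":0,"jaw":8.5},
  {"x":0,"y":0,"z":6,"twist":0,"jaw":8.5},
  {"x":0,"y":0,"z":9,"twist":0,"jaw":8.5},
  {"x":0,"y":0,"z":12,"twist":0,"jaw":8.5},
  {"x":0,"y":0,"z":12,"twist":0,"jaw":8.5},
])

```text
clock: 19.75
eef_pos: [0.5691, 0.184, 0.1411]
tool_rot: [0.548, -0.45, -0.533, -0.461]
ft_force: [1.2, 0.5, 0.3]
grip_width: 0.0849
```

```bash
python3 -c "
from h import *
st([.488,.0083,.006],8)
p,d=grab('side','s12');crop(p,150,180,130,130,5,'s12')
p,d=grab('top','t12');crop(p,225,155,60,70,8,'t12')"
```

```text
t 19.75 tcp [0.5691 0.184  0.1411] partyaw 9.8 j6 0.15 w 0.0849 F [1.2 0.5 0.3] down [ 0.026 -0.002 -1.   ]
shift cm [ -8.11 -17.57 -13.51] twist -1.8
```

View pics/s12.png

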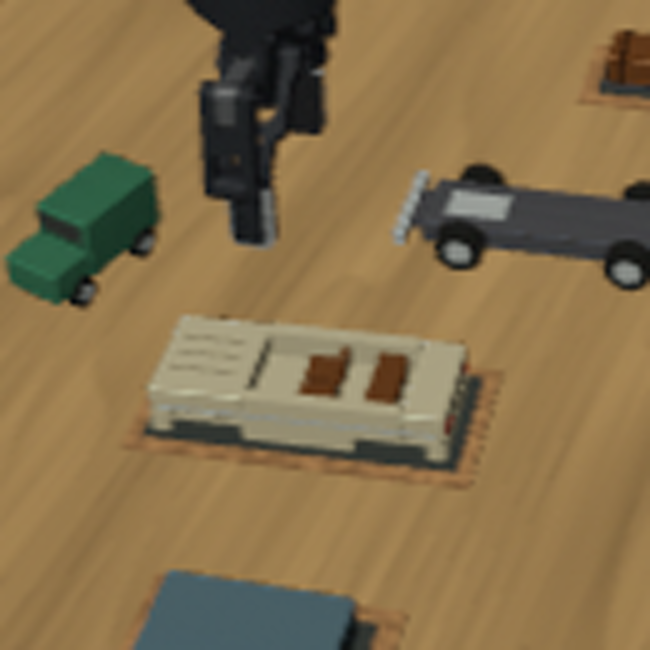

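View pics/t12.png

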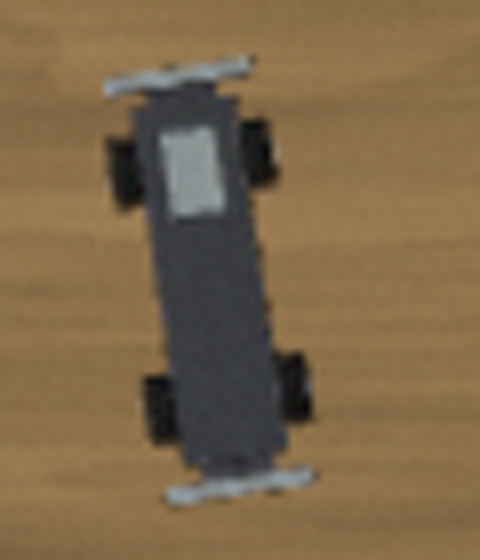

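Shell is down on its outline (side crop, about (310,390)) and the van is untouched. In the top crop the chassis wheels are at (127,173), (258,152), (295,387) and (160,409), and the bumpers at (179,77) and (241,487).

```bash
python3 -c "
from h import *
f=lambda L,z:np.array([ray('top',225+(a+.5)/8-.5,155+(b+.5)/8-.5,z)[:2] for a,b in L])
P=f([(127,173),(258,152),(295,387),(160,409)],.026);ax=P[0]+P[1]-P[2]-P[3]
print(P.mean(0),np.linalg.norm(ax)/2,np.degrees(np.arctan2(ax[1],ax[0])))
Q=f([(179,77),(241,487)],.02);print(Q.mean(0),np.linalg.norm(Q[0]-Q[1]))
"
```

```text
[0.48795676 0.00790456] 0.09899574805523105 8.044674217909586
[0.48836146 0.00817118] 0.17306245741800705
```

Call:
step_arm([
  {"x":-1.8,"y":-3.7,"z":0,"twist":0,"jaw":8.5},
  {"x":-3.5,"y":-7.5,"z":0,"twist":-0.5,"jaw":8.5},
  {"x":-5.2,"y":-11,"z":0,"twist":-1,"jaw":8.5},
  {"x":-7,"y":-15,"z":-1,"twist":-1.8,"jaw":8.5},
  {"x":-8.1,"y":-17.5,"z":-3,"twist":-1.8,"jaw":8.5},
  {"x":-8.1,"y":-17.5,"z":-5,"twist":-1.8,"jaw":8.5},
  {"x":-8.1,"y":-17.5,"z":-7,"twist":-1.8,"jaw":8.5},
  {"x":-8.1,"y":-17.5,"z":-7,"twist":-1.8,"jaw":8.5},
])

```text
clock: 20.52
eef_pos: [0.4807, 0.0072, 0.0615]
tool_rot: [0.537, -0.464, -0.53, -0.465]
ft_force: [-1.0, 0.5, -0.5]
grip_width: 0.0853
```

```bash
python3 -c "
from h import *
st([.4875,.0083,.006],8)"
```

```text
t 20.52 tcp [0.4807 0.0072 0.0615] partyaw 7.9 j6 -0.12 w 0.0853 F [-1.   0.5 -0.5] down [ 0.009 -0.005 -1.   ]
shift cm [ 0.68  0.11 -5.55] twist 0.1
```

Call:
step_arm([
  {"x":0.7,"y":0.1,"z":-1,"twist":0,"jaw":8.5},
  {"x":0.7,"y":0.1,"z":-2,"twist":0,"jaw":8.5},
  {"x":0.7,"y":0.1,"z":-3,"twist":0,"jaw":8.5},
  {"x":0.7,"y":0.1,"z":-4.2,"twist":0,"jaw":8.5},
  {"x":0.7,"y":0.1,"z":-5,"twist":0,"jaw":8.5},
  {"x":0.7,"y":0.1,"z":-5.3,"twist":0,"jaw":8.5},
  {"x":0.7,"y":0.1,"z":-5.35,"twist":0,"jaw":8.5},
  {"x":0.7,"y":0.1,"z":-5.35,"twist":0,"jaw":8.5},
])

```text
clock: 21.18
eef_pos: [0.4877, 0.0083, 0.008]
tool_rot: [0.537, -0.464, -0.53, -0.465]
ft_force: [-0.5, -0.0, -0.2]
grip_width: 0.0852
```

Call:
step_arm([
  {"x":0,"y":0,"z":0,"twist":0,"jaw":0},
  {"x":0,"y":0,"z":0,"twist":0,"jaw":0},
  {"x":0,"y":0,"z":0,"twist":0,"jaw":0},
  {"x":0,"y":0,"z":0,"twist":0,"jaw":0},
  {"x":0,"y":0,"z":0,"twist":0,"jaw":0},
  {"x":0,"y":0,"z":0,"twist":0,"jaw":0},
  {"x":0,"y":0,"z":0,"twist":0,"jaw":0},
  {"x":0,"y":0,"z":0,"twist":0,"jaw":0},
])

```text
clock: 21.85
eef_pos: [0.4885, 0.0084, 0.0089]
tool_rot: [0.537, -0.463, -0.53, -0.465]
ft_force: [-0.9, -0.9, 5.8]
grip_width: 0.0422
```

```bash
python3 -c "
from h import *
st([.4875,.0083,.006],8)
p,d=grab('side','s13');crop(p,210,160,110,110,6,'s13')"
```

```text
t 21.85 tcp [0.4885 0.0084 0.0089] partyaw 7.9 j6 -0.12 w 0.0422 F [-0.9 -0.9  5.8] down [ 0.01  -0.005 -1.   ]
shift cm [-0.1  -0.01 -0.29] twist 0.1
```

View pics/s13.png

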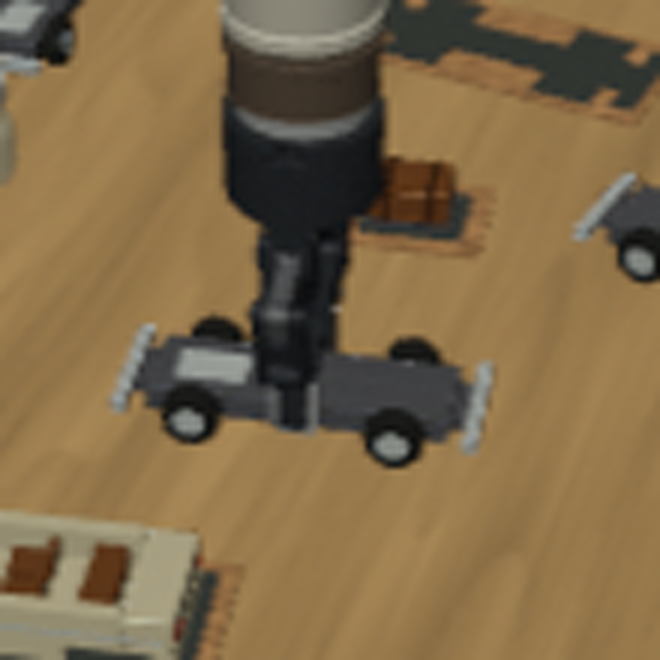

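Pan is gripped at 42 mm midway between the wheels. Lifting.

Call:
step_arm([
  {"x":0,"y":0,"z":0.5,"twist":0,"jaw":0},
  {"x":0,"y":0,"z":1.5,"twist":0,"jaw":0},
  {"x":0,"y":0,"z":3,"twist":0,"jaw":0},
  {"x":0,"y":0,"z":5,"twist":0,"jaw":0},
  {"x":0,"y":0,"z":7,"twist":0,"jaw":0},
  {"x":0,"y":0,"z":9,"twist":0,"jaw":0},
  {"x":0,"y":0,"z":10,"twist":0,"jaw":0},
  {"x":0,"y":0,"z":10,"twist":0,"jaw":0},
])

```text
clock: 22.57
eef_pos: [0.4904, 0.0084, 0.112]
tool_rot: [0.539, -0.462, -0.528, -0.466]
ft_force: [1.5, 0.7, -1.8]
grip_width: 0.0424
```

```bash
python3 -c "
from h import *
st([.4876,-.3595,.05],-8.9)
p,d=grab('side','s14');crop(p,210,120,110,110,6,'s14')"
```

```text
t 22.57 tcp [0.4904 0.0084 0.112 ] partyaw 7.9 j6 -0.12 w 0.0424 F [ 1.5  0.7 -1.8] down [ 0.016 -0.005 -1.   ]
shift cm [ -0.28 -36.79  -6.2 ] twist -16.8
```

View pics/s14.png

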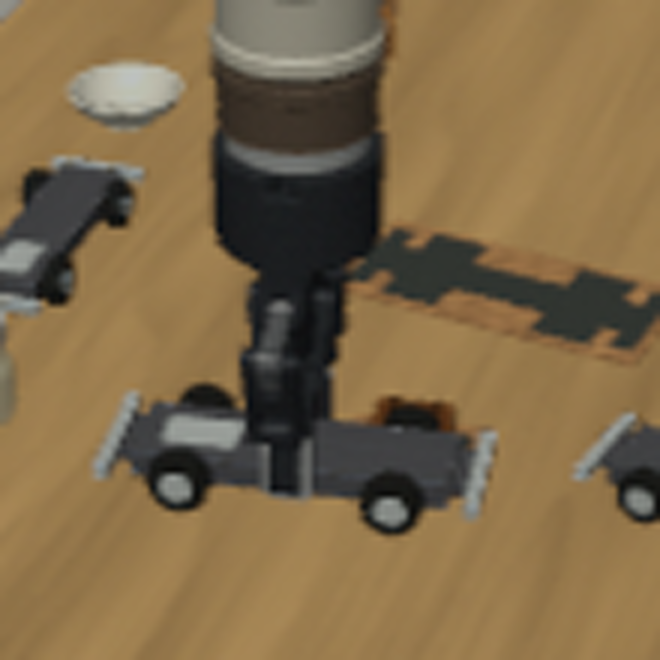

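Chassis is held level. Carrying it to its mat.

Call:
step_arm([
  {"x":0,"y":-1.5,"z":0,"twist":-1,"jaw":0},
  {"x":0,"y":-4.5,"z":0,"twist":-3,"jaw":0},
  {"x":0,"y":-8.5,"z":0,"twist":-5,"jaw":0},
  {"x":0,"y":-12.5,"z":0,"twist":-7,"jaw":0},
  {"x":0,"y":-16.5,"z":0,"twist":-9,"jaw":0},
  {"x":0,"y":-20.5,"z":0,"twist":-11,"jaw":0},
  {"x":0,"y":-24.5,"z":0,"twist":-13,"jaw":0},
  {"x":-0.2,"y":-28.5,"z":0,"twist":-15,"jaw":0},
  {"x":-0.3,"y":-32.5,"z":0,"twist":-16.8,"jaw":0},
  {"x":-0.3,"y":-35.5,"z":-0.5,"twist":-16.8,"jaw":0},
])

```text
clock: 23.45
eef_pos: [0.4855, -0.3498, 0.1048]
tool_rot: [-0.464, 0.537, 0.454, 0.538]
ft_force: [0.7, -0.4, -1.7]
grip_width: 0.0426
```

```bash
python3 -c "
from h import *
st([.4876,-.3595,.02],-8.9)"
```

```text
t 23.45 tcp [ 0.4855 -0.3498  0.1048] partyaw -9.0 j6 -0.47 w 0.0426 F [ 0.7 -0.4 -1.7] down [ 0.011 -0.009 -1.   ]
shift cm [ 0.21 -0.97 -8.48] twist 0.1
```

Call:
step_arm([
  {"x":0.2,"y":-0.95,"z":-1,"twist":0,"jaw":0},
  {"x":0.2,"y":-0.95,"z":-2.5,"twist":0,"jaw":0},
  {"x":0.2,"y":-0.95,"z":-4,"twist":0,"jaw":0},
  {"x":0.2,"y":-0.95,"z":-5.5,"twist":0,"jaw":0},
  {"x":0.2,"y":-0.95,"z":-7,"twist":0,"jaw":0},
  {"x":0.2,"y":-0.95,"z":-8,"twist":0,"jaw":0},
  {"x":0.2,"y":-0.95,"z":-8.4,"twist":0,"jaw":0},
  {"x":0.2,"y":-0.95,"z":-8.4,"twist":0,"jaw":0},
  {"x":0.2,"y":-0.95,"z":-8.4,"twist":0,"jaw":0},
])

```text
clock: 24.2
eef_pos: [0.4875, -0.3591, 0.0206]
tool_rot: [-0.464, 0.537, 0.454, 0.538]
ft_force: [0.6, 0.0, -2.5]
grip_width: 0.0423
```

```bash
python3 -c "
from h import *
st([.4876,-.3595,.012],-8.9)
p,d=grab('side','s15');crop(p,250,110,90,90,7,'s15')"
```

```text
t 24.2 tcp [ 0.4875 -0.3591  0.0206] partyaw -9.0 j6 -0.48 w 0.0423 F [ 0.6  0.  -2.5] down [ 0.01  -0.009 -1.   ]
shift cm [ 0.01 -0.04 -0.86] twist 0.1
```

View pics/s15.png

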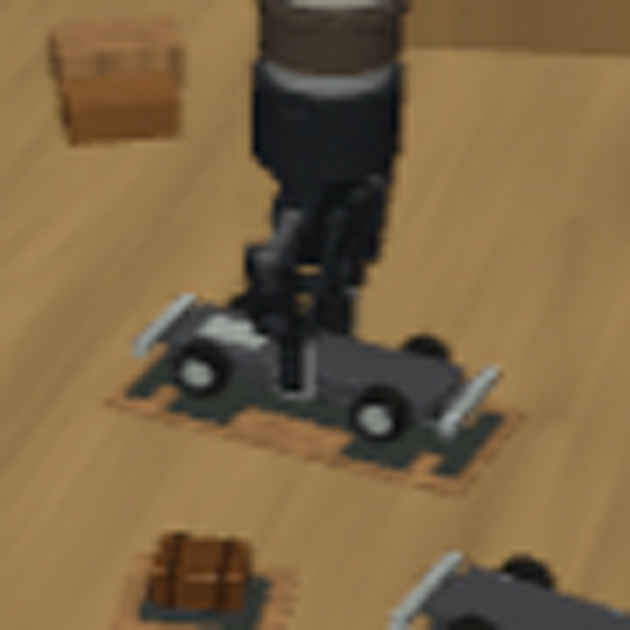

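Chassis hovers over its outline at about (315,380), aligned and about 8 mm up. Lowering.

Call:
step_arm([
  {"x":0,"y":0,"z":-0.3,"twist":0,"jaw":0},
  {"x":0,"y":0,"z":-0.5,"twist":0,"jaw":0},
  {"x":0,"y":0,"z":-0.7,"twist":0,"jaw":0},
  {"x":0,"y":0,"z":-0.85,"twist":0,"jaw":0},
  {"x":0,"y":0,"z":-0.9,"twist":0,"jaw":0},
  {"x":0,"y":0,"z":-0.9,"twist":0,"jaw":0},
])

```text
clock: 24.75
eef_pos: [0.4879, -0.3594, 0.0123]
tool_rot: [-0.464, 0.537, 0.454, 0.539]
ft_force: [-0.3, -0.1, -2.4]
grip_width: 0.0425
```

Call:
step_arm([
  {"x":0,"y":0,"z":-0.1,"twist":0,"jaw":0},
  {"x":0,"y":0,"z":-0.1,"twist":0,"jaw":0},
  {"x":0,"y":0,"z":-0.1,"twist":0,"jaw":0},
])

```text
clock: 25.0
eef_pos: [0.488, -0.3595, 0.012]
tool_rot: [-0.465, 0.537, 0.454, 0.539]
ft_force: [-1.1, 1.2, 4.3]
grip_width: 0.0422
```

Contact. Releasing and retreating straight up; the opening fingers have clear mat on both sides.

Call:
step_arm([
  {"x":0,"y":0,"z":0,"twist":0,"jaw":3.5},
  {"x":0,"y":0,"z":0,"twist":0,"jaw":5.5},
  {"x":0,"y":0,"z":0,"twist":0,"jaw":7.5},
  {"x":0,"y":0,"z":0,"twist":0,"jaw":8},
  {"x":0,"y":0,"z":0,"twist":0,"jaw":8},
  {"x":0,"y":0,"z":0,"twist":0,"jaw":8},
])

```text
clock: 25.5
eef_pos: [0.4881, -0.3595, 0.0119]
tool_rot: [-0.465, 0.537, 0.454, 0.539]
ft_force: [0.5, -0.3, -0.5]
grip_width: 0.08
```

Call:
step_arm([
  {"x":0,"y":0,"z":1,"twist":0,"jaw":8.5},
  {"x":0,"y":0,"z":3,"twist":0,"jaw":8.5},
  {"x":0,"y":0,"z":6,"twist":0,"jaw":8.5},
  {"x":0,"y":0,"z":10,"twist":0,"jaw":8.5},
  {"x":0,"y":0,"z":14,"twist":0,"jaw":8.5},
  {"x":-1,"y":0,"z":18,"twist":0,"jaw":8.5},
  {"x":-5,"y":0,"z":18,"twist":0,"jaw":8.5},
  {"x":-9,"y":0,"z":18,"twist":0,"jaw":8.5},
  {"x":-13,"y":0,"z":18,"twist":0,"jaw":8.5},
  {"x":-15,"y":0,"z":18,"twist":0,"jaw":8.5},
])

```text
clock: 26.33
eef_pos: [0.3344, -0.3588, 0.1931]
tool_rot: [-0.464, 0.538, 0.453, 0.539]
ft_force: [0.2, 0.4, -0.2]
grip_width: 0.0848
```

```bash
python3 -c "
from h import *
st()
p,d=grab('side','s16');crop(p,130,120,220,210,3,'s16')
p,d=grab('top','t16');crop(p,130,100,260,130,3,'t16');crop(p,280,150,110,75,7,'t16b');crop(p,130,130,100,80,7,'t16c')"
```

```text
t 26.33 tcp [ 0.3344 -0.3588  0.1931] partyaw -9.1 j6 -0.66 w 0.0848 F [ 0.2  0.4 -0.2] down [ 0.011 -0.011 -1.   ]
```

View pics/s16.png

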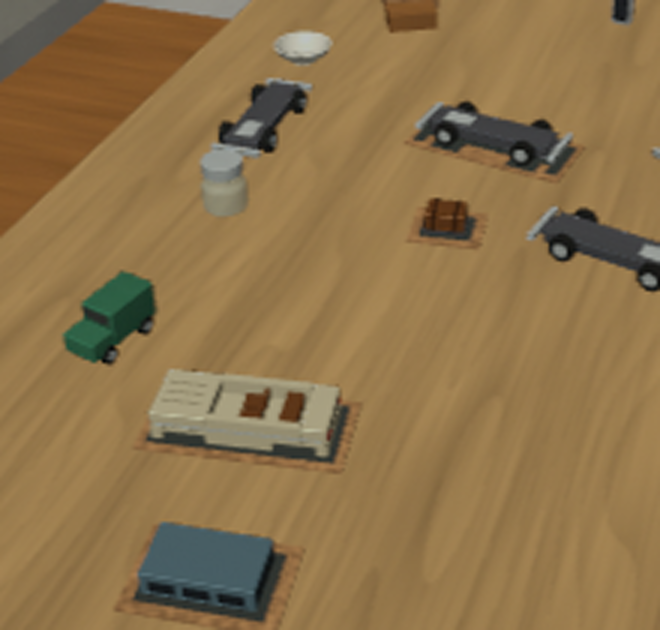

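View pics/t16b.png

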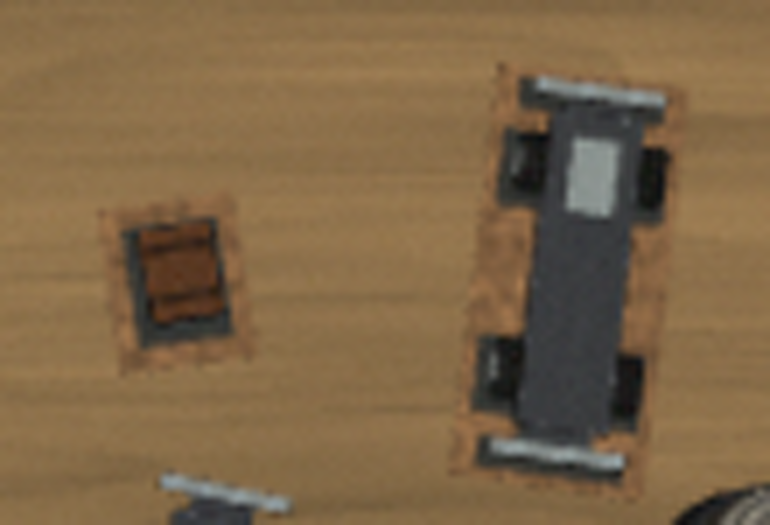

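View pics/t16c.png

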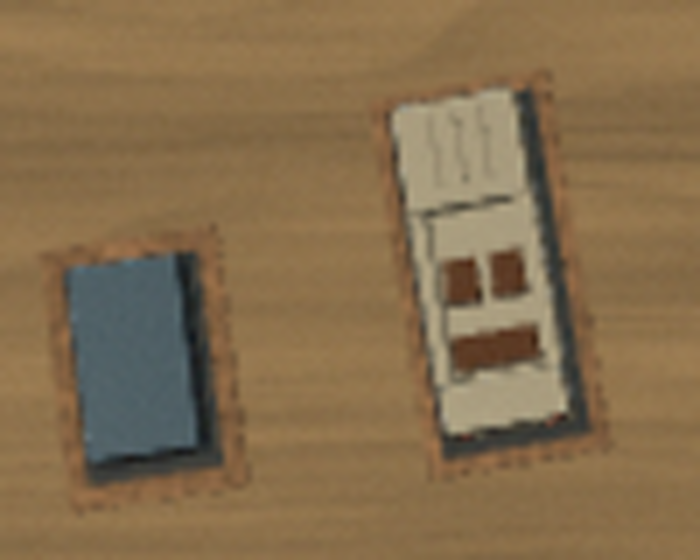

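```bash
python3 -c "
from h import *
def f(n,L,u,v,z,m):
    P=np.array([ray('top',u+(a+.5)/7-.5,v+(b+.5)/7-.5,z)[:2] for a,b in L]);print(n,((P.mean(0)-m)*1000).round(1),'mm')
f('trunk',[(138,238),(212,225),(224,312),(152,323)],280,150,.027,(.4878,-.1722))
f('roof',[(66,270),(180,253),(199,450),(87,460)],130,130,.027,(.5197,.3476))
f('shell',[(392,108),(517,90),(570,415),(442,437)],130,130,.033,(.5643,.1822))
f('chassis',[(600,92),(556,455)],280,150,.023,(.487,-.3599))
"
```

```text
trunk [ 0.7 -0.2] mm
roof [ 1.1 -0.9] mm
shell [ 0.  -0.7] mm
chassis [1.1 0.4] mm
```

All four parts are within about 1.5 mm of their mat centres, and the gripper is clear of everything. Handing in.

```bash
python3 -c "
from workcell import bot
print(bot.job_done())"
```

```text
the job is handed in; nothing more can be done
None
```

The off-roader is apart: I moved the trunk, roof, body shell and chassis in that order, each to its own mat. I lowered each part until it touched the mat, released it, then backed the gripper off. The job is handed in at about 26 s on the robot's clock, and it reported no verdict.

- **Position:** The last top-view measurement put each part about 0.7 to 1.5 mm from its mat's middle, within the 12 mm allowed. That measurement shares the roughly 2 mm camera calibration error.
- **Alignment and level:** I turned each part to its mat's measured angle. In the last pictures all four look upright and lined up, which I judged by eye.
- **Bystanders:** The paint jar and green van look undisturbed in the last pictures. I did not measure how far they might have moved.
- **At hand-in:** The gripper was open and clear of everything, about 19 cm above the bench.
- **During the work:** Closing the gripper pushed each part down with about 6 N. The trunk's landing showed only a faint contact force, about 1 N. No check failed or disagreed.

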